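# Load the routing jig and clear the marking tools away

### The job

Get the routing jig ready: lay every beech blank that is on the bench flat in a bay of its own on the jig board, lying along the bay and centred between the stops with an even gap all round for the wedges; only when all the blanks are in, lay the aluminium clamp bar across the jig's two end supports, down in both saddles and with its ends reaching about equally far over both. Also put the marking gauge and the sliding bevel (which is lying on the jig) into the open drawer of the tool chest and slide that drawer fully shut; let go of everything and leave the other things on the bench where they are.

Things in the scene. Friction and masses are not known exactly. Their poses are not given: they have to be found in the camera images.
- blank0: pale beech handle blank, a plain rectangular block 110 x 34 x 28 mm with a thin black pencil line round its middle (all blanks are alike; 2 to 4 of them are on the bench, the rest are absent). Origin at the middle of the block; x along its 110 mm length, y along its 34 mm width, z up through its 28 mm thickness (at the start it lies flat, so its origin is 14 mm above what it lies on). Some 80 g.
- blank1: another such blank, or absent. Origin at the middle of the block; x along its 110 mm length, y along its 34 mm width, z up through its 28 mm thickness (at the start it lies flat, so its origin is 14 mm above what it lies on). Some 80 g.
- blank2: another such blank, or absent. Origin at the middle of the block; x along its 110 mm length, y along its 34 mm width, z up through its 28 mm thickness (at the start it lies flat, so its origin is 14 mm above what it lies on). Some 80 g.
- blank3: another such blank, or absent. Origin at the middle of the block; x along its 110 mm length, y along its 34 mm width, z up through its 28 mm thickness (at the start it lies flat, so its origin is 14 mm above what it lies on). Some 80 g.
- clamp_bar: the clamp bar: flat aluminium bar 350 x 36 x 16 mm, about 0.45 kg, lying on the bench in front of the jig. Origin at its middle; y along its length, x across its 36 mm width, z up through its 16 mm thickness.
- marking_gauge: wooden marking gauge lying on the bench: a square beam 140 x 16 x 16 mm through a dark wooden stock 26 x 54 x 28 mm. Origin at the middle of the stock (14 mm above what it lies on); x along the beam, which runs from x = -35 to +105 mm with its own underside 6 mm up; y along the stock's 54 mm. About 0.11 kg.
- sliding_bevel: folded sliding bevel: a dark wooden bar with brass ends, 120 x 22 x 18 mm, lying across the stop strips of the jig at the start. Origin at its middle; x along its length, y across its 22 mm width, z up. About 0.12 kg.
- bay0 (a point): bay 0 of the routing jig: centre of the bay's floor (the board's top, 18 mm above the bench). x along the bay, y across it, z up. A bay is 126 mm long and 50 mm wide between its stops, so a centred blank has 8 mm of air on all four sides.
- bay1 (a point): bay 1 of the routing jig: centre of the bay's floor (the board's top, 18 mm above the bench). Axes and sizes as bay0. The stops are strips 8 mm high on the board: 12 mm wide between neighbouring bays, 20 mm wide at the bays' ends.
- bay2 (a point): bay 2 of the routing jig: centre of the bay's floor (the board's top, 18 mm above the bench). Axes and sizes as bay0. The four bays lie side by side along y, 62 mm apart, bay 0 at the -y end and bay 3 at the +y end.
- bay3 (a point): bay 3 of the routing jig: centre of the bay's floor (the board's top, 18 mm above the bench). Axes and sizes as bay0. The fixed plywood jig board measures 170 (x) x 360 (y) x 18 mm, the bays' centres on its middle line.
- saddle_mid (a point): midway between the jig's two saddles, at seat height (54 mm above the bench, 8 mm over a loaded blank's top). Axes as the bays. Supports: posts at y = -163 and +163 mm, each 28 mm in y and 80 mm in x; on each seat two cheeks 12 mm high leave 46 mm in x for the bar, which lies along y over the middle of all the bays. Bar seated: its origin is 8 mm above this point.
- cab_drawer0 (a joint): top drawer of the two-drawer tool chest: 0 = fully shut, grows as it opens, in m (starts 0.15 to 0.175 open, at most 0.19). Runs easily (about 1 N of friction) and stays where it is left.
- drawer_floor (a point): point on that drawer's inner floor, 40 mm behind the inside of its front and midway across; moves with the drawer, about 85 mm above the bench. x points into the chest (the drawer opens towards -x), y across, z up. Inside: x from -40 to +195 mm, y -99 to +99 mm; walls 6 mm thick, 43 mm high. Farther in than x = opening - 46 mm it is under the chest's top, which is 150 mm above the bench.
- cab_drawer0_handle (a point): middle of that drawer's brass bar handle: a bar of about 12 mm thickness and 120 mm length along y, 35 mm in front of the 15 mm thick drawer front, about 112 mm above the bench. Axes as drawer_floor. Pushing it along +x shuts the drawer.
- jack_plane: bystander: metal jack plane 245 mm long, about 110 mm tall; origin under its centre. Leave it where it is.
- mallet: bystander: wooden mallet 240 mm long, head 70 x 115 x 60 mm. Leave it where it is.
- plant_pot: bystander: small green plant in a terracotta pot, 106 mm across, some 220 mm tall with its leaves; origin under the pot. Leave it where it is.
- glue_bottle: bystander: white glue bottle, 60 mm across, 160 mm tall; origin under its centre. Leave it where it is.
- pencil_can: bystander: aluminium can of pencils, 68 mm across, 185 mm tall with the pencils; origin under its centre. Leave it where it is.
- screw_box: bystander: cardboard box of screws 90 x 65 x 42 mm; origin under its centre. Leave it where it is.
- chisel: bystander: wood chisel 255 mm long, 30 mm thick, lying flat; x along it towards the blade. Leave it where it is.
Mind the look-alikes: they are no part of the job. What is shaped like the blank0 but pink is not meant. Leave any pink look-alike of the blank2 alone.

How it is judged:
By the outcome, as a careful person would: the job done as asked, in the order asked, and still so for the second after the job is handed in, with the robot touching nothing.
Of blank0, blank1, blank2, blank3 only 2 to 4 are there at a start; the rules pass over those that are not, and their reading is None.
At some moment in a run one of blank0, blank1, blank2, blank3, marking_gauge, sliding_bevel may be knocked a few centimetres aside while the robot is not near it.
Once in a run the grip may slacken for a moment while it holds something.
It also fails if it takes over 210 s, if anything falls off the work surface, if the arm or the gripper's body presses on something with over 40 N, if the wrist force passes 120 N, or if a joint passes its speed limit or range.

### The arm

A 6-joint arm with a two-finger parallel gripper is mounted at the origin on the work surface. World frame = base frame: x ahead of the robot, y to its left, z up, the work surface at z = 0. Lengths are in mm, angles in rad, forces in N, time in s.
With the tool pointing down it reaches from about 350 to 975 mm from the base axis. Payload 7.1 kg.
Tool frame: the origin (TCP) lies between the finger pads; the fingertips stand 19 mm ahead of it and the grasp point (between the pads) is the TCP; y points along the fingers, z is the direction in which the jaws open and shut, and the axes are right-handed (so a half turn about y gives the same grasp; the last joint's range is limited). The gripper opens to 88 mm and grips with 3 to 60 N. Pads are 20 mm wide; open, the fingers measure 115 mm over their backs; the gripper's body (75 mm by 178 mm) begins 61 mm behind the grasp point.
Start: joints at [-1.132, 0.423, 1.63, -0, 1.089, -0.019], TCP at [276.249, -560.617, 241.675] pointing down, gripper open.
Joint ranges: [-3, 3], [-0.9, 2.11], [0.09, 2.58], [-1.31, 4.45], [0.11, 2.69], [-2.54, 2.54]. Speed limits (rad/s): [2.39, 2.39, 3.01, 3.14, 3.14, 3.14].

### API

Orientations are given as a rotation vector (axis times angle).
In Python, from workcell import ctrl gives the robot as it stands.
- The arm moves only by the tool servo_tool, never from a script. Its argument "moves" is text: rows parted by semicolons, each of 6 numbers parted by spaces: the shift along the world's x, y, z in m, then the turn, a rotation vector about the world's x, y, z in degrees. A call has 1 to 8 rows; each row is the pose to reach, as a shift and turn from the pose commanded when the call began; what a row does not reach only later rows make up. A row lasts 1/8 s, in which the tool goes at most 62.5 mm and 10.7 degrees, less where a joint would pass 70% of its speed; a pose out of reach is approached as far as the arm can. A call with a gripper value outside its range is refused whole. "hand" is the closure in counts, from 0 (fully open) to 255 (shut), set as the call begins (left out, the last holds). The fingers move at their own pace and stop on an object; the grip force is fixed at half the most. Time passes only in rows, so rows that repeat a pose let the fingers close. It gives the time, the measured TCP pose, the force and the opening at its end, in the units of the state.
- ctrl.get_obs(): the state, without advancing time (a new reading comes with each control period).
- ctrl.get_image(name): name is "side" or "top" or "wrist"; returns a dict with "pixels" (400x640x3 uint8, red, green, blue), "depth" (400x640 float32, mm along the optical axis (not along the pixel's ray), 0 where there is no reading), "vertical_fov" (degrees; the focal length in pixels is half the picture's height over the tangent of half this angle, whatever the lens; pixels are square), "cx", "cy" (the principal point, pixels), "k1" (the pictures are not rectified: a ray, as slopes to the right and down, at radius r is drawn at 1 + k1 r^2 times it, then the intrinsics apply), "xyz" and "attitude" of the camera in the world; the wrist camera has in their place "T_tool_cam" (4x4, takes a point from camera to tool coordinates, whose origin is the TCP and whose axes are the tool frame's). Camera axes: x right, y up, looking along -z (the intrinsics and any distortion apply to the point x, -y, -z); pixel columns grow to the right and rows downward; lengths in mm; the calibration is good to about 2 mm. A picture is of the moment at which its call begins: read the wrist's pose just before it.
- ctrl.close_job(): hands the job in, once; it reports no verdict.
The state is a dict: "t": time; "qpos": joint angles; "qvel": joint speeds; "joint_torque": joint torques, N m; "ee_pos": TCP position; "orientation": TCP orientation; "ft_force": force on the tool from outside, world axes, zero at the start; "moment": the same for the moment, N m; "width": finger opening in mm.
Only numpy, scipy, OpenCV 4.12 (cv2) and the standard library are available. Lean on these libraries where they do the work, as an engineer would, in place of code of your own. Each camera call takes 0.05 s, during which the arm holds its last target.

## Working session

There is one attempt and no reset: what is moved stays moved. The work goes in short steps, Python scripts to look and compute and a tool call to move; the robot and the scene stay as the last step left them, time stands still between calls to the robot, and variables do not carry over. Pictures are saved under pics/ and viewed, and the job is handed in when it is done.

Besides the shell and the picture viewer there is one more tool, called after "Call:" in YAML: its name, and indented under it one key for each argument. servo_tool: Moves the arm, as the interface text tells. Its arguments: {"type":"object","properties":{"moves":{"type":"string"},"hand":{"type":"number"}},"required":["moves"]}

```bash
mkdir -p pics; ls; cat > h.py <<'E'
import numpy as np,cv2
from workcell import ctrl
from scipy.spatial.transform import Rotation as R
def K(im):
    f=200/np.tan(np.radians(im["vertical_fov"])/2); return f
def pose(im,obs=None):
    if "T_tool_cam" in im:
        T=np.eye(4);T[:3,:3]=R.from_rotvec(obs["orientation"]).as_matrix();T[:3,3]=obs["ee_pos"]
        return T@np.array(im["T_tool_cam"])
    a=np.array(im["attitude"]); T=np.eye(4)
    T[:3,:3]=a if a.shape==(3,3) else R.from_rotvec(a).as_matrix()
    T[:3,3]=im["xyz"]; return T
def rays(im,uv,T):
    f=K(im);M=np.array([[f,0,im["cx"]],[0,f,im["cy"]],[0,0,1.]])
    d=cv2.undistortPoints(np.array(uv,float).reshape(-1,1,2),M,np.array([im["k1"],0,0,0.])).reshape(-1,2)
    return np.c_[d[:,0],-d[:,1],-np.ones(len(d))]@T[:3,:3].T
def toplane(im,uv,z,T):
    d=rays(im,uv,T);o=T[:3,3]; return o+d*((z-o[2])/d[:,2])[:,None]
def cloud(im,T):
    v,u=np.mgrid[0:400,0:640]
    d=rays(im,np.c_[u.ravel(),v.ravel()],T)
    P=T[:3,3]+d*im["depth"].ravel()[:,None]; P[im["depth"].ravel()<=0]=np.nan
    return P.reshape(400,640,3)
def save(im,name,crop=None,s=1):
    p=im["pixels"][:,:,::-1]
    if crop: u0,v0,u1,v1=crop; p=p[v0:v1,u0:u1]
    cv2.imwrite("pics/"+name,cv2.resize(p,None,fx=s,fy=s,interpolation=cv2.INTER_CUBIC))
E
python3 - <<'E'
from h import *
o=ctrl.get_obs();print(o)
for n in ["side","top","wrist"]:
    o=ctrl.get_obs();im=ctrl.get_image(n);save(im,n+"0.png",s=1.25)
    print(n,{k:v for k,v in im.items() if k not in("pixels","depth")})
    np.save(n+"0.npy",np.array([im,o],object),allow_pickle=True)
E
```

```text
pics
{'t': 0.0, 'qpos': array([-1.13199228e+00,  4.23824969e-01,  1.63069280e+00, -2.45509829e-06,
        1.08856887e+00, -1.89937410e-02]), 'qvel': array([ 0.00017629, -0.00156395,  0.00124203, -0.00131495, -0.00086854,
        0.0002941 ]), 'joint_torque': array([ 6.82143946e-04, -5.44629836e+01, -2.73666787e+01,  6.42889109e-02,
        2.27737916e-02, -1.03315285e-04]), 'ee_pos': array([ 276.03784464, -560.15718292,  240.91047523]), 'orientation': array([-0.45863013,  1.96863167, -1.96568122]), 'ft_force': array([0.26763316, 0.22731717, 0.41264548]), 'moment': array([0.00799541, 0.00837634, 0.0222064 ]), 'width': 88.15465279609835}
side {'vertical_fov': 56.02740578367333, 'cx': 327.95892931560644, 'cy': 195.2954833868116, 'k1': -0.08854289286732073, 'xyz': array([-511.58410228, -330.93187923,  948.38327313]), 'attitude': array([ 0.765704  , -0.57305156, -1.19559167])}
top {'vertical_fov': 42.331897914600276, 'cx': 309.2476068256803, 'cy': 193.94912192483682, 'k1': 0.029466764383512523, 'xyz': array([ 237.09244499,  -43.20522313, 1792.72185501]), 'attitude': array([ 0.13240462, -0.10669113, -1.58267582])}
wrist {'vertical_fov': 62.42551801504986, 'cx': 321.0122799483173, 'cy': 199.94092324426555, 'k1': -0.036398465228187724, 'T_tool_cam': array([[ 1.30122788e-03, -9.55357254e-01, -2.95450205e-01,
        -8.30523853e+01],
       [-5.20602126e-04,  2.95449768e-01, -9.55358134e-01,
        -1.43483242e+02],
       [ 9.99999018e-01,  1.39695064e-03, -1.12913542e-04,
        -1.49626234e+00],
       [ 0.00000000e+00,  0.00000000e+00,  0.00000000e+00,
         1.00000000e+00]])}
```

View pics/side0.png

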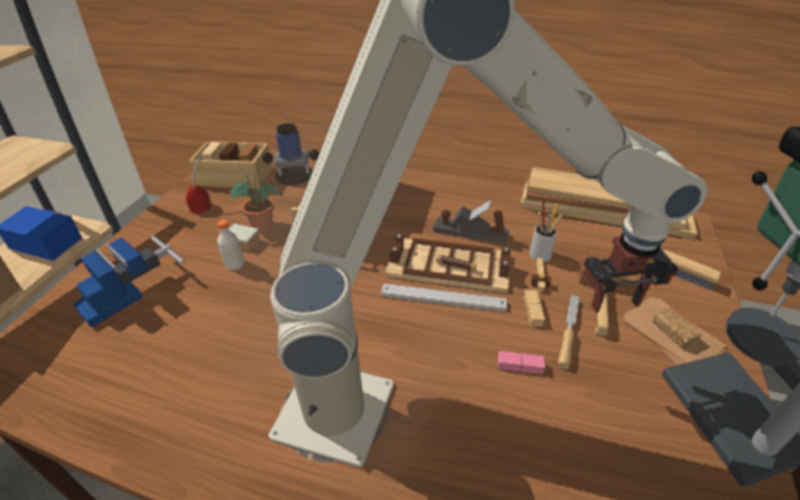

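View pics/top0.png

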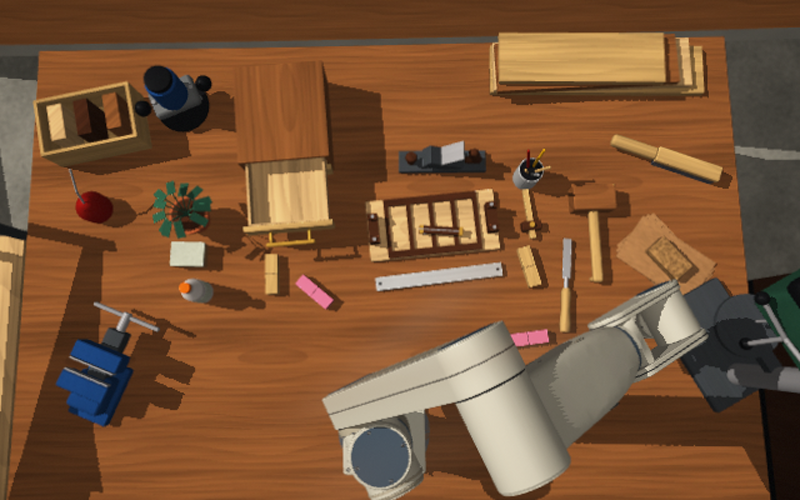

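View pics/wrist0.png

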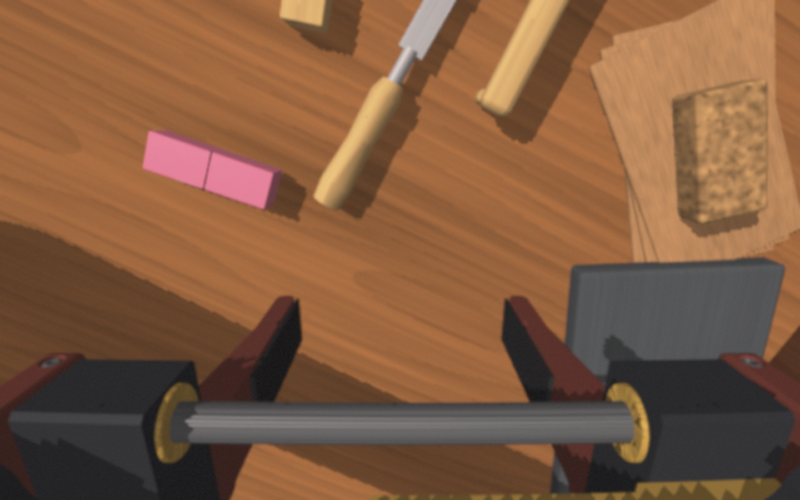

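Candidates (1.25x top view): pale blocks at (271,273) and (529,266) with a pencil line are beech blanks. Not meant are the pink look-alikes at (314,291) and (530,338), the mallet handle (597,245), the chisel handle (566,310), the offcut (640,150) and the white pad (187,254). The gauge is at (529,213), the bevel on the jig at (441,231), the bar at (440,277). The arm may hide others. Close crop next.

```bash
python3 - <<'E'
from h import *
im,o=np.load("top0.npy",allow_pickle=True)
save(im,"c1.png",(180,30,450,290),2.3)
T=pose(im);P=cloud(im,T)
for n,(u,v) in dict(b1=(271,273),b2=(529,266),gauge=(529,228),bev=(441,231),bar=(440,277),jig=(434,227),handle=(290,238),drawer=(290,190)).items():
    print(n,P[int(v/1.25),int(u/1.25)].round(0))
E
```

```text
b1 [429. 305.  31.]
b2 [ 439. -406.   22.]
gauge [ 543. -410.   27.]
bev [ 536. -163.   51.]
bar [ 412. -162.   19.]
jig [ 547. -146.   49.]
handle [531. 257.  -5.]
drawer [646. 242.  90.]
```

View pics/c1.png

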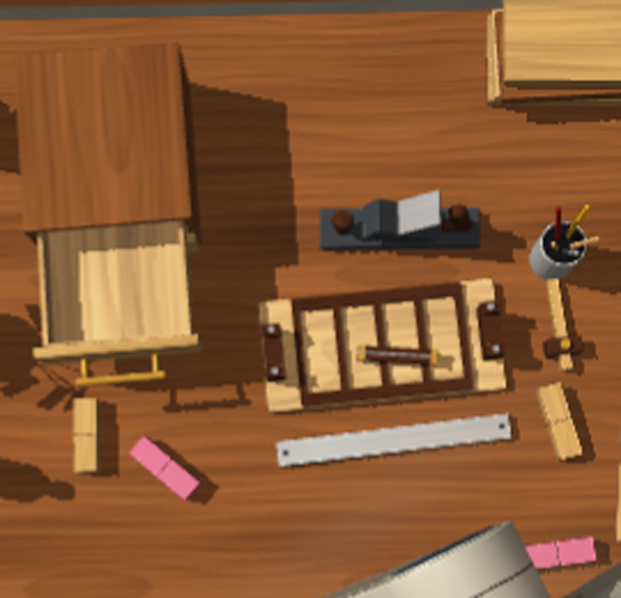

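```bash
cat >> h.py <<'E'
def yaw(o=None):
    o=o or ctrl.get_obs(); m=R.from_rotvec(o["orientation"]).as_matrix()
    return np.degrees(np.arctan2(m[1,2],m[0,2])), m[:,1]
E
python3 -c "
from h import *
print(yaw())"
```

```text
(np.float64(-63.77303290546987), array([-4.90204228e-04,  1.06322366e-03, -9.99999315e-01]))
```

Call:
servo_tool:
  moves: "0 0.03 0.05 0 0 -5; 0 0.07 0.1 0 0 -10; 0.02 0.12 0.13 0 0 -15; 0.04 0.17 0.16 0 0 -20; 0.06 0.22 0.18 0 0 -26; 0.08 0.28 0.2 0 0 -26; 0.1 0.34 0.2 0 0 -26; 0.12 0.4 0.2 0 0 -26"
  hand: 0

```text
t: 1.15
ee_pos: [394.8, -163.7, 442.0]
orientation: [-0.003, 2.219, -2.22]
ft_force: [1.3, 0.4, 0.1]
width: 87.5
```

```bash
python3 - <<'E'
from h import *
o=ctrl.get_obs();im=ctrl.get_image("wrist");save(im,"w1.png",s=1.25)
np.save("w1.npy",np.array([im,o],object),allow_pickle=True)
im=ctrl.get_image("top");save(im,"t1.png",s=1.25)
print(o["t"],o["ee_pos"],yaw(o))
E
```

```text
1.15 [ 394.76515883 -163.65349736  442.03038907] (np.float64(-89.80397742567395), array([ 9.92012469e-04, -3.33084285e-04, -9.99999452e-01]))
```

View pics/w1.png

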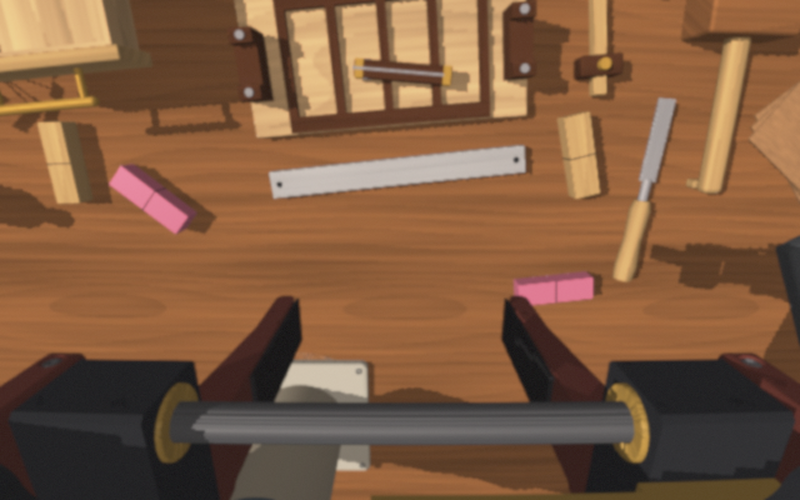

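View pics/t1.png

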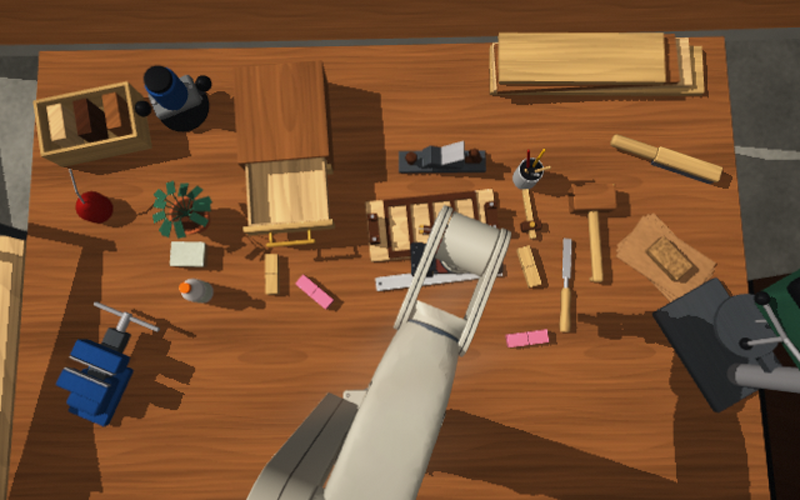

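```bash
cat >> h.py <<'E'
def topface(im,T,c,r,zlo,zhi,ztop,mask=None,P=None):
    """fit rect of the pixels near world c(xy) radius r with depth height in [zlo,zhi], cast on plane ztop"""
    P=cloud(im,T) if P is None else P
    m=(np.hypot(P[...,0]-c[0],P[...,1]-c[1])<r)&(P[...,2]>zlo)&(P[...,2]<zhi)
    if mask is not None: m&=mask
    m=m.astype(np.uint8)
    n,l,s,_=cv2.connectedComponentsWithStats(m)
    if n<2: return None
    k=1+np.argmax(s[1:,4]); v,u=np.nonzero(l==k)
    X=toplane(im,np.c_[u,v],ztop,T)[:,:2].astype(np.float32)
    (cx,cy),(w,h),a=cv2.minAreaRect(X)
    if w<h: w,h,a=h,w,a+90
    a=(a+90)%180-90
    return dict(c=(round(cx,1),round(cy,1)),size=(round(w,1),round(h,1)),ang=round(a,1),n=len(u),zmed=round(float(np.nanmedian(P[v,u,2])),1),px=(u.mean().round(),v.mean().round()))
def hsv(im): return cv2.cvtColor(im["pixels"],cv2.COLOR_RGB2HSV)
E
python3 - <<'E'
from h import *
im,o=np.load("w1.npy",allow_pickle=True);T=pose(im,o);P=cloud(im,T)
for n,(u,v) in dict(b1=(61,163),b2=(578,155),gauge=(600,67),bev=(405,72),bar=(400,170),bayfl=(460,100),post1=(250,70),post2=(518,45),bench=(400,250)).items():
    print(n,P[int(v/1.25),int(u/1.25)].round(1),hsv(im)[int(v/1.25),int(u/1.25)])
print(topface(im,T,(437,300),90,18,40,28))
print(topface(im,T,(440,-405),90,18,40,28))
print(topface(im,T,(412,-162),240,8,30,16))
h=hsv(im)
print(topface(im,T,(536,-163),90,37,60,44,))
E
```

```text
b1 [428.9 302.9  28.8] [ 17 123 201]
b2 [ 437.9 -396.1   28.4] [ 17 124 211]
gauge [ 547.1 -408.7   35.6] [ 18 164 165]
bev [ 538.1 -166.    43.4] [  8  26 155]
bar [ 415.6 -159.9   16.5] [ 14  20 193]
bayfl [ 506.2 -237.6   20.4] [ 16 112 211]
post1 [538.8  20.1  54.7] [ 10 146  96]
post2 [ 566.9 -298.8   53.7] [ 10 146  96]
bench [ 296.4 -160.     0.3] [ 13 154 137]
{'c': (428.2, 302.2), 'size': (108.2, 43.3), 'ang': 1.6, 'n': 1485, 'zmed': 28.3, 'px': (np.float64(49.0), np.float64(129.0))}
{'c': (436.6, -400.5), 'size': (111.2, 39.1), 'ang': 15.1, 'n': 1494, 'zmed': 28.2, 'px': (np.float64(464.0), np.float64(124.0))}
{'c': (551.9, -140.5), 'size': (361.1, 158.7), 'ang': -85.5, 'n': 18448, 'zmed': 19.1, 'px': (np.float64(308.0), np.float64(53.0))}
{'c': (537.9, -162.1), 'size': (120.5, 22.1), 'ang': 85.2, 'n': 1183, 'zmed': 44.5, 'px': (np.float64(322.0), np.float64(57.0))}
```

```bash
python3 - <<'E'
from h import *
im=ctrl.get_image("top");T=pose(im);P=cloud(im,T)
print("chesttop",topface(im,T,(830,250),260,140,175,150,P=P))
print("front",topface(im,T,(560,245),130,118,140,128,P=P))
m=(P[...,2]>100)&(P[...,2]<118)&(abs(P[...,0]-540)<80)&(abs(P[...,1]-245)<110)
print("handle px",m.sum())
if m.sum():
    v,u=np.nonzero(m);X=toplane(im,np.c_[u,v],118,T);print(X.min(0),X.max(0),cv2.minAreaRect(X[:,:2].astype(np.float32)))
print("floor",topface(im,T,(640,245),130,75,95,85,P=P))
print(im["depth"].min())
im,o=np.load("w1.npy",allow_pickle=True);T=pose(im,o);P=cloud(im,T)
save(im,"gz.png",(440,0,540,120),6)
m=(P[...,2]>10)&(abs(P[...,0]-545)<100)&(abs(P[...,1]+410)<60)
print("gauge",topface(im,T,(545,-410),80,10,30,22,P=P),topface(im,T,(545,-410),80,24.5,40,28,P=P))
print("bar",topface(im,T,(412,-162),240,8,30,16,mask=hsv(im)[...,1]<60,P=P))
for y in (23,-303): print("post",topface(im,T,(545,y),70,46,75,66,P=P), topface(im,T,(545,y),70,60,75,66,P=P))
E
```

```text
chesttop {'c': (845.8, 260.6), 'size': (269.7, 243.6), 'ang': 3.9, 'n': 5615, 'zmed': 151.2, 'px': (np.float64(224.0), np.float64(89.0))}
front {'c': (582.4, 240.5), 'size': (233.4, 116.2), 'ang': -89.1, 'n': 509, 'zmed': 131.8, 'px': (np.float64(230.0), np.float64(176.0))}
handle px 179
[491.55234185 134.2923963  118.        ] [617.14046617 348.74411852 118.        ] ((554.318115234375, 241.51763916015625), (214.42645263671875, 125.55133819580078), 89.97294616699219)
floor {'c': (648.3, 249.3), 'size': (195.6, 168.8), 'ang': -86.0, 'n': 2709, 'zmed': 86.0, 'px': (np.float64(230.0), np.float64(152.0))}
0.0
gauge {'c': (569.2, -409.4), 'size': (109.8, 59.8), 'ang': 8.0, 'n': 1212, 'zmed': 22.4, 'px': (np.float64(478.0), np.float64(42.0))} {'c': (539.6, -413.3), 'size': (54.3, 48.0), 'ang': -82.4, 'n': 683, 'zmed': 29.1, 'px': (np.float64(480.0), np.float64(54.0))}
bar {'c': (413.4, -154.8), 'size': (349.2, 36.8), 'ang': -83.9, 'n': 4337, 'zmed': 16.5, 'px': (np.float64(318.0), np.float64(137.0))}
post {'c': (544.0, 18.7), 'size': (82.5, 34.7), 'ang': 4.6, 'n': 1277, 'zmed': 55.6, 'px': (np.float64(198.0), np.float64(51.0))} {'c': (575.2, 23.9), 'size': (29.2, 18.5), 'ang': -82.6, 'n': 273, 'zmed': 66.7, 'px': (np.float64(192.0), np.float64(28.0))}
post {'c': (570.4, -300.0), 'size': (81.9, 32.7), 'ang': 3.8, 'n': 1308, 'zmed': 55.6, 'px': (np.float64(417.0), np.float64(31.0))} {'c': (602.4, -299.2), 'size': (30.2, 17.6), 'ang': -84.5, 'n': 289, 'zmed': 66.6, 'px': (np.float64(419.0), np.float64(7.0))}
```

View pics/gz.png

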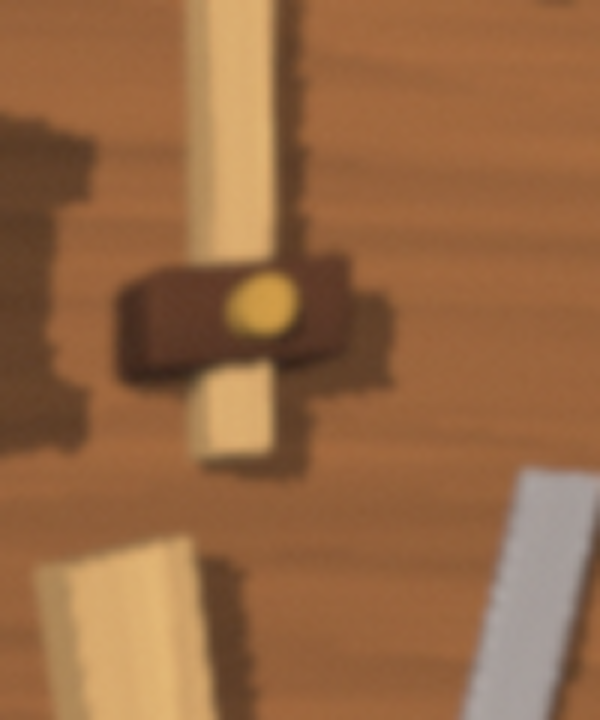

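Call:
servo_tool:
  moves: "0.02 0 -0.04 0 0 10.5; 0.04 0 -0.08 0 0 21; 0.06 0 -0.12 0 0 31.5; 0.08 0 -0.16 0 0 42; 0.1 0 -0.2 0 0 52.5; 0.12 0 -0.25 0 0 63; 0.14 0 -0.29 0 0 73.5; 0.142 -0.001 -0.31 0 0 84.5"

```text
t: 2.3
ee_pos: [536.3, -167.8, 128.8]
orientation: [-1.166, 1.279, -1.275]
ft_force: [-0.1, -1.0, 0.4]
width: 88.0
```

Call:
servo_tool:
  moves: "0 0 0 0 0 0;0 0 0 0 0 0"

```text
t: 2.55
ee_pos: [536.6, -167.5, 132.3]
orientation: [-1.159, 1.283, -1.284]
ft_force: [0.4, 1.0, 0.8]
width: 87.7
```

```bash
python3 - <<'E'
from h import *
o=ctrl.get_obs();im=ctrl.get_image("wrist");save(im,"w2.png",s=1.25)
np.save("w2.npy",np.array([im,o],object),allow_pickle=True)
print(o["t"],o["ee_pos"],yaw(o),o["qpos"])
T=pose(im,o)
print(topface(im,T,(538,-162),90,37,60,44))
E
```

```text
2.55 [ 536.63950299 -167.47340945  132.26965595] (np.float64(-5.80198889185183), array([ 5.14013948e-04, -2.92479690e-04, -9.99999825e-01])) [-3.23611290e-01  4.82502674e-01  1.84183979e+00 -1.56194482e-04
  8.16669859e-01 -2.22240510e-01]
{'c': (537.6, -161.8), 'size': (120.1, 22.6), 'ang': 84.9, 'n': 4494, 'zmed': 44.3, 'px': (np.float64(321.0), np.float64(201.0))}
```

View pics/w2.png

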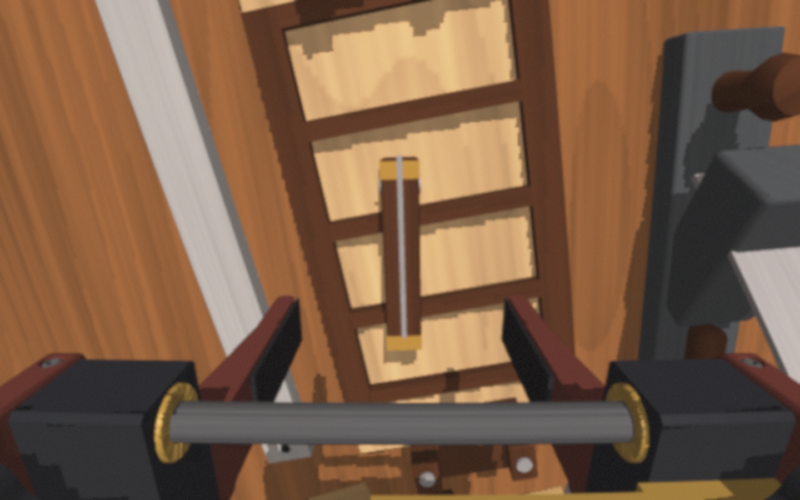

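```bash
python3 - <<'E'
from h import *
im,o=np.load("w2.npy",allow_pickle=True);T=pose(im,o);P=cloud(im,T)
m=(P[...,0]>600)&(P[...,2]>15)&(P[...,1]>-280)&(P[...,1]<20);print(np.percentile(P[m],[0.5,2,5,50],axis=0))
m=m&(P[...,2]>70);print(np.percentile(P[m],[0.5,2,5,50],axis=0))
E
```

```text
[[ 600.2471521  -261.62076038   16.37301263]
 [ 600.95380112 -250.03030523   17.60611973]
 [ 602.54005595 -233.82949019   18.28855066]
 [ 713.28724966 -140.19309218   27.84976776]]
[[ 600.11723237 -212.15844183   70.1653618 ]
 [ 600.44288906 -207.38224777   70.71497132]
 [ 601.11074662 -200.31473904   71.87813196]
 [ 714.07150447 -146.42944213  106.36709524]]
```

Call:
servo_tool:
  moves: "0.001 0.003 -0.03 0 0 0; 0.001 0.006 -0.06 0 0 0.5; 0.001 0.006 -0.084 0 0 0.5; 0.001 0.006 -0.084 0 0 0.5; 0.001 0.006 -0.084 0 0 0.5"

```text
t: 3.22
ee_pos: [538.5, -160.9, 49.1]
orientation: [-1.165, 1.272, -1.276]
ft_force: [0.1, -0.5, -0.2]
width: 87.8
```

Call:
servo_tool:
  moves: "0 0 0 0 0 0;0 0 0 0 0 0;0 0 0 0 0 0;0 0 0 0 0 0;0 0 0 0 0 0;0 0 0.002 0 0 0"
  hand: 255

```text
t: 3.98
ee_pos: [537.5, -160.4, 49.5]
orientation: [-1.167, 1.274, -1.273]
ft_force: [-0.4, -0.8, 0.2]
width: 31.3
```

Call:
servo_tool:
  moves: "0 0 0 0 0 0;0 0 0 0 0 0;0 0 0 0 0 0;0 0 0.02 0 0 0;0 0 0.04 0 0 0;0 0 0.06 0 0 0"

```text
t: 4.72
ee_pos: [537.7, -160.5, 111.3]
orientation: [-1.166, 1.273, -1.274]
ft_force: [-0.1, -0.1, -1.6]
width: 21.7
```

Call:
servo_tool:
  moves: "0 0 0.05 0 0 0; 0.01 0.05 0.09 0 0 -10; 0.02 0.1 0.12 0 0 -20; 0.04 0.16 0.12 0 0 -30; 0.06 0.22 0.12 0 0 -40; 0.08 0.28 0.12 0 0 -50; 0.1 0.34 0.12 0 0 -60; 0.1 0.4 0.12 0 0 -70"

```text
t: 5.72
ee_pos: [638.3, 238.9, 230.9]
orientation: [-0.266, 2.085, -2.085]
ft_force: [0.0, 0.3, -0.6]
width: 21.4
```

Call:
servo_tool:
  moves: "0 0.055 0 0 0 -10; 0 0.055 0 0 0 -10; 0 0.055 0 0 0 -10; 0 0.055 0 0 0 -10"

```text
t: 6.22
ee_pos: [637.6, 290.5, 230.1]
orientation: [-0.094, 2.177, -2.178]
ft_force: [0.0, -0.7, -1.1]
width: 21.8
```

```bash
python3 - <<'E'
from h import *
o=ctrl.get_obs();im=ctrl.get_image("wrist");save(im,"w3.png",s=1.25)
np.save("w3.npy",np.array([im,o],object),allow_pickle=True)
print(o["t"],o["ee_pos"],yaw(o),o["qpos"])
T=pose(im,o);P=cloud(im,T)
print(topface(im,T,(640,245),150,75,95,85,P=P))
m=(P[...,2]>120)&(P[...,2]<138)&(P[...,0]<600)&(P[...,0]>520)&(abs(P[...,1]-245)<140)
v,u=np.nonzero(m);X=toplane(im,np.c_[u,v],128,T)[:,:2].astype(np.float32);print(cv2.minAreaRect(X))
E
```

```text
6.225 [637.60320108 290.49553669 230.0853859 ] (np.float64(-85.06041882739704), array([-1.20487984e-04, -3.00390875e-04, -9.99999948e-01])) [ 4.10615214e-01  5.45978811e-01  1.45560446e+00 -2.50156266e-04
  1.14023978e+00  1.89530404e+00]
{'c': (630.0, 246.1), 'size': (205.9, 166.5), 'ang': -86.1, 'n': 29949, 'zmed': 85.3, 'px': (np.float64(383.0), np.float64(186.0))}
((566.90771484375, 235.61416625976562), (72.31683349609375, 229.80824279785156), 0.15753230452537537)
```

View pics/w3.png

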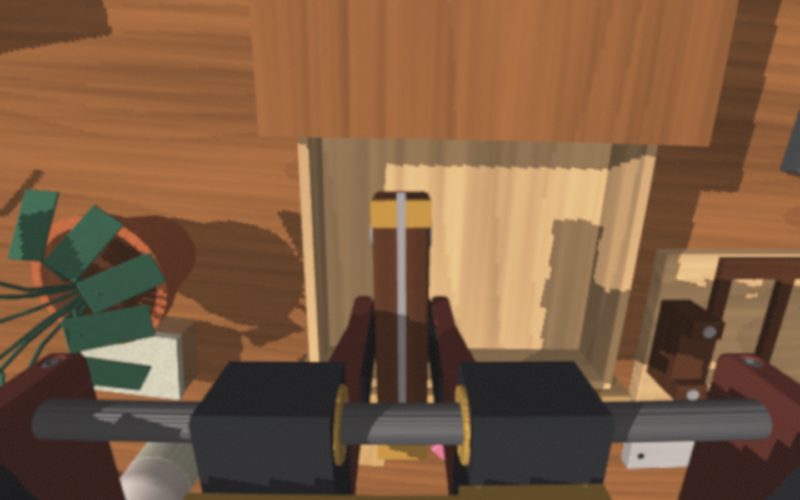

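```bash
python3 - <<'E'
from h import *
im,o=np.load("w3.npy",allow_pickle=True);T=pose(im,o);P=cloud(im,T)
for u in (390,440,470):
    for v in (105,112,116,120,275,280,285,290,300,310): print(u,v,P[v,u].round(0))
for u in (240,246,252,258,264,480,490,500,510,520): print(u,P[200,u].round(0))
E
```

```text
390 105 [719. 254. 151.]
390 112 [715. 254. 151.]
390 116 [710. 240.  86.]
390 120 [707. 239.  87.]
390 275 [560. 218.  87.]
390 280 [556. 218.  89.]
390 285 [555. 219.  98.]
390 290 [672. 277. 297.]
390 300 [672. 278. 302.]
390 310 [673. 279. 306.]
440 105 [722. 221. 150.]
440 112 [718. 221. 151.]
440 116 [714. 197.  84.]
440 120 [711. 197.  86.]
440 275 [563. 167.  84.]
440 280 [559. 167.  87.]
440 285 [559. 171.  97.]
440 290 [674. 264. 297.]
440 300 [674. 265. 302.]
440 310 [674. 267. 307.]
470 105 [724. 202. 152.]
470 112 [720. 201. 150.]
470 116 [716. 172.  86.]
470 120 [713. 170.  84.]
470 275 [572. 145.  98.]
470 280 [568. 145. 100.]
470 285 [563. 144. 101.]
470 290 [559. 144. 103.]
470 300 [560. 152. 121.]
470 310 [675. 260. 307.]
240 [596. 385.  -0.]
246 [639. 351. 128.]
252 [637. 348. 122.]
258 [630. 347.  98.]
264 [626. 344.  86.]
480 [645. 150.  93.]
490 [651. 151. 111.]
500 [655. 150. 124.]
510 [624.  64.   1.]
520 [625.  52.   0.]
```

Call:
servo_tool:
  moves: "-0.005 0.004 -0.04 0 0 -1; -0.005 0.004 -0.08 0 0 -1; -0.005 0.004 -0.105 0 0 -1; -0.005 0.004 -0.118 0 0 -1; -0.005 0.004 -0.12 0 0 -1; -0.005 0.004 -0.12 0 0 -1"

```text
t: 7.02
ee_pos: [633.3, 296.0, 110.8]
orientation: [-0.074, 2.186, -2.185]
ft_force: [0.9, 0.2, -0.8]
width: 21.7
```

Call:
servo_tool:
  moves: "0 0 0 0 0 0;0 0 0 0 0 0; 0 0 0 0 0 0"
  hand: 110

```text
t: 7.4
ee_pos: [632.8, 296.2, 110.2]
orientation: [-0.075, 2.186, -2.185]
ft_force: [-0.6, 0.9, -0.2]
width: 48.0
```

Call:
servo_tool:
  moves: "0 0 0.06 0 0 0; 0 -0.02 0.115 0 0 0; -0.01 -0.07 0.14 0 0 0; -0.02 -0.13 0.14 0 0 0; -0.03 -0.19 0.14 0 0 0; -0.04 -0.25 0.14 0 0 0; -0.05 -0.31 0.14 0 0 2; -0.06 -0.37 0.14 0 0 4"

```text
t: 8.4
ee_pos: [572.1, -75.7, 250.1]
orientation: [-0.15, 2.148, -2.148]
ft_force: [-0.1, -0.2, 0.6]
width: 50.0
```

Call:
servo_tool:
  moves: "-0.01 -0.06 0 0 0 0; -0.02 -0.12 0 0 0 0; -0.02 -0.18 0 0 0 0; -0.03 -0.24 -0.02 0 0 0; -0.03 -0.30 -0.04 0 0 0; -0.03 -0.34 -0.06 0 0 0; -0.03 -0.34 -0.06 0 0 0; -0.03 -0.34 -0.06 0 0 0"
  hand: 0

```text
t: 9.4
ee_pos: [542.5, -413.4, 189.8]
orientation: [-0.15, 2.15, -2.149]
ft_force: [0.0, -0.3, 0.7]
width: 87.9
```

```bash
python3 - <<'E'
from h import *
o=ctrl.get_obs();im=ctrl.get_image("wrist");save(im,"w4.png",s=1.25)
np.save("w4.npy",np.array([im,o],object),allow_pickle=True)
print(o["t"],o["ee_pos"],yaw(o),o["qpos"])
T=pose(im,o);P=cloud(im,T)
print("stock",topface(im,T,(540,-413),80,25,40,28,P=P))
print("beam",topface(im,T,(600,-405),50,15,25,22,P=P))
print("blank",topface(im,T,(437,-400),80,25,40,28,P=P))
E
```

```text
9.4 [ 542.52083727 -413.39253316  189.79541046] (np.float64(-82.03567654557068), array([-1.75586328e-04,  4.91011388e-04, -9.99999864e-01])) [-6.68692769e-01  5.61918361e-01  1.52961619e+00  3.18561585e-04
  1.05050030e+00  7.62941434e-01]
stock {'c': (551.2, -414.0), 'size': (53.0, 26.5), 'ang': -84.5, 'n': 1473, 'zmed': 28.9, 'px': (np.float64(325.0), np.float64(179.0))}
beam {'c': (606.1, -408.7), 'size': (87.5, 49.8), 'ang': 4.9, 'n': 1640, 'zmed': 19.4, 'px': (np.float64(327.0), np.float64(119.0))}
blank {'c': (440.0, -402.8), 'size': (106.4, 34.1), 'ang': 14.8, 'n': 2862, 'zmed': 28.1, 'px': (np.float64(299.0), np.float64(277.0))}
```

View pics/w4.png

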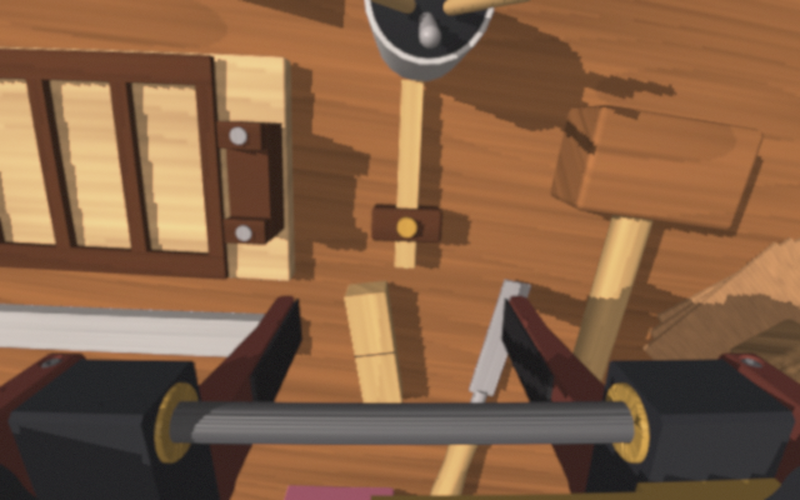

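Call:
servo_tool:
  moves: "0 0 0 0 0 10.5; 0 0 0 0 0 21; 0 0 0 0 0 31.5; 0 0 0 0 0 42; 0 0 0 0 0 52.5; 0 0 0 0 0 63; 0 0 0 0 0 73.5; 0 0 0 0 0 84"

```text
t: 10.45
ee_pos: [543.4, -412.4, 191.0]
orientation: [-1.229, 1.177, -1.179]
ft_force: [-0.7, -0.1, -0.1]
width: 87.8
```

Call:
servo_tool:
  moves: "0 0 0 0 0 10.5; 0 0 0 0 0 21; 0 0 0 0 0 31.5; 0 0 0 0 0 42; 0 0 -0.03 0 0 52.5; 0 0 -0.05 0 0 63; 0.01 0 -0.06 0 0 73.5; 0.01 0 -0.06 0 0 84"

```text
t: 11.45
ee_pos: [553.5, -412.1, 129.8]
orientation: [-1.57, 0.049, -0.049]
ft_force: [-0.6, 0.5, -0.1]
width: 87.9
```

Call:
servo_tool:
  moves: "0 0 0 0 0 9; 0 0 0 0 0 9; 0 0 0 0 0 9"

```text
t: 11.82
ee_pos: [553.1, -413.3, 130.5]
orientation: [-1.57, -0.067, 0.066]
ft_force: [0.1, 0.1, -0.1]
width: 88.0
```

```bash
python3 - <<'E'
from h import *
o=ctrl.get_obs();im=ctrl.get_image("wrist");save(im,"w5.png",s=1.25)
np.save("w5.npy",np.array([im,o],object),allow_pickle=True)
print(o["t"],o["ee_pos"],yaw(o),o["qpos"])
T=pose(im,o);P=cloud(im,T)
print("stock",topface(im,T,(550,-413),70,25,40,28,P=P))
E
```

```text
11.825 [ 553.06502561 -413.25250042  130.45730303] (np.float64(94.86268099108548), array([ 6.77688171e-04, -5.16753298e-04, -9.99999637e-01])) [-6.58949190e-01  6.42989345e-01  1.53963694e+00  7.79290745e-06
  9.58114162e-01 -2.31461997e+00]
stock {'c': (548.5, -414.3), 'size': (53.0, 26.7), 'ang': -83.8, 'n': 2144, 'zmed': 29.2, 'px': (np.float64(318.0), np.float64(200.0))}
```

View pics/w5.png

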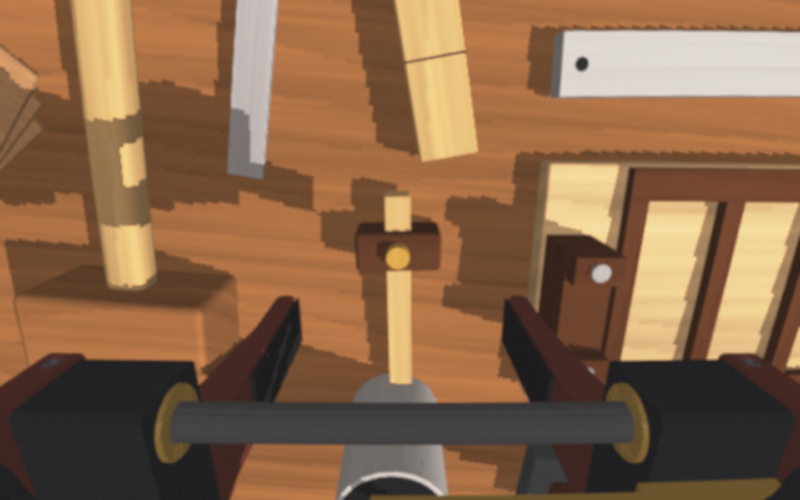

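Call:
servo_tool:
  moves: "-0.003 -0.001 -0.04 0 0 0; -0.003 -0.001 -0.08 0 0 0; -0.003 -0.001 -0.1 0 0 0; -0.003 -0.001 -0.108 0 0 0; -0.003 -0.001 -0.108 0 0 0;-0.003 -0.001 -0.108 0 0 0"

```text
t: 12.62
ee_pos: [550.4, -415.6, 23.1]
orientation: [-1.571, -0.069, 0.067]
ft_force: [0.4, 0.1, -0.7]
width: 87.6
```

Call:
servo_tool:
  moves: "0 0 0 0 0 0;0 0 0 0 0 0;0 0 0 0 0 0;0 0 0 0 0 0;0 0 0 0 0 0;0 0 0 0 0 0; 0 0 0.02 0 0 0;0 0 0.04 0 0 0"
  hand: 255

```text
t: 13.62
ee_pos: [549.6, -414.9, 63.0]
orientation: [-1.57, -0.068, 0.068]
ft_force: [0.2, 0.2, -1.9]
width: 54.0
```

Call:
servo_tool:
  moves: "-0.005 0 0.05 0 0 0; -0.01 0.01 0.11 0 0 0; -0.01 0.04 0.16 0 0 0; -0.01 0.1 0.17 0 0 0; 0 0.16 0.17 0 0 0; 0.01 0.22 0.17 0 0 0; 0.02 0.28 0.17 0 0 0; 0.03 0.34 0.17 0 0 0"

```text
t: 14.62
ee_pos: [579.8, -73.1, 233.6]
orientation: [-1.57, -0.07, 0.066]
ft_force: [0.3, 0.7, -2.4]
width: 54.0
```

Call:
servo_tool:
  moves: "0.01 0.06 0 0 0 0; 0.02 0.12 0 0 0 0; 0.022 0.18 0 0 0 0; 0.022 0.24 0 0 0 0; 0.022 0.29 0 0 0 0; 0.022 0.29 0 0 0 -1; 0.022 0.29 0 0 0 -1; 0.022 0.29 0 0 0 -1"

```text
t: 15.62
ee_pos: [601.6, 213.7, 232.2]
orientation: [-1.57, -0.054, 0.053]
ft_force: [-0.5, -0.1, -0.7]
width: 53.8
```

```bash
python3 - <<'E'
from h import *
o=ctrl.get_obs();im=ctrl.get_image("wrist");save(im,"w6.png",s=1.25)
print(o["t"],o["ee_pos"],yaw(o),o["qpos"],o["width"])
im=ctrl.get_image("top");save(im,"t6.png",(180,30,450,290),2.3)
E
```

```text
15.625 [601.63758781 213.66401033 232.19439987] (np.float64(93.89540430905139), array([ 3.07139276e-04, -1.43741940e-04, -9.99999943e-01])) [ 3.22710706e-01  4.52864423e-01  1.60617624e+00 -2.64684391e-04
  1.08230630e+00 -1.31594909e+00] 53.75567026575229
```

View pics/w6.png

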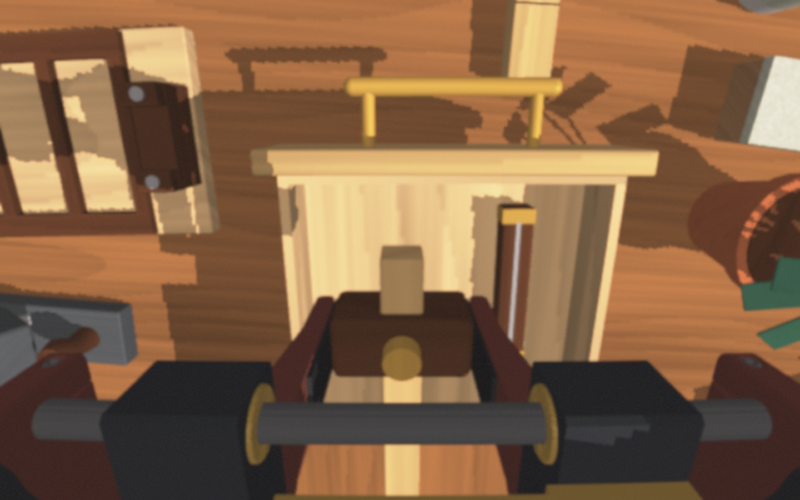

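View pics/t6.png

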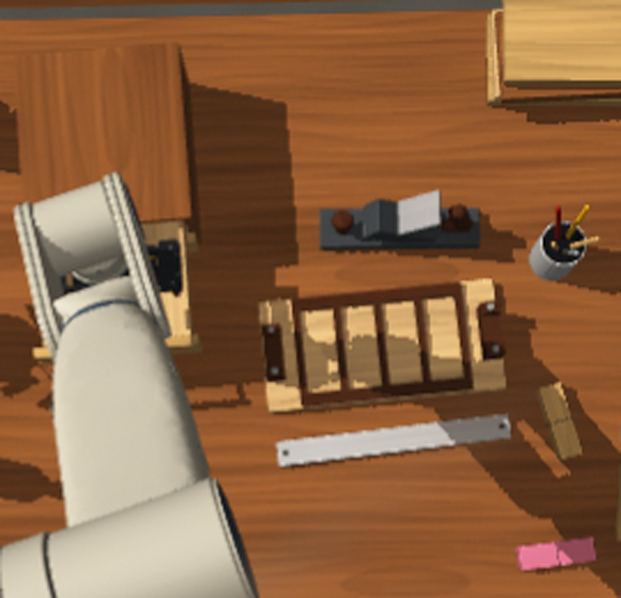

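Call:
servo_tool:
  moves: "0.002 0 -0.04 0 0 0; 0.002 0 -0.08 0 0 0; 0.002 0 -0.105 0 0 0; 0.002 0 -0.12 0 0 0; 0.002 0 -0.123 0 0 0; 0.002 0 -0.123 0 0 0"

```text
t: 16.48
ee_pos: [604.2, 215.0, 109.4]
orientation: [-1.57, -0.055, 0.053]
ft_force: [1.3, -0.3, 0.3]
width: 53.8
```

Call:
servo_tool:
  moves: "0 0 0 0 0 0;0 0 0 0 0 0; 0 0 0 0 0 0;0 0 0.03 0 0 0; 0 0 0.08 0 0 0; 0 0 0.13 0 0 0; 0 0 0.13 0 0 0"
  hand: 45

```text
t: 17.35
ee_pos: [606.0, 215.9, 243.6]
orientation: [-1.568, -0.061, 0.048]
ft_force: [0.1, -0.9, -0.6]
width: 72.3
```

```bash
python3 - <<'E'
from h import *
o=ctrl.get_obs();im=ctrl.get_image("wrist");save(im,"w7.png",s=1.25)
print(o["t"],o["ee_pos"],yaw(o),o["qpos"],o["width"])
np.save("w7.npy",np.array([im,o],object),allow_pickle=True)
T=pose(im,o);P=cloud(im,T)
for u,v in((300,87),(430,87),(365,87),(420,74),(365,130)): print(P[int(v/1.25),int(u/1.25)].round(0))
E
```

```text
17.35 [605.97961714 215.91751075 243.63425377] (np.float64(93.97652015169888), array([ 0.0082769 ,  0.00279055, -0.99996185])) [ 3.23781421e-01  4.44073300e-01  1.59148705e+00  1.37380112e-05
  1.09729754e+00 -1.31641515e+00] 72.31033349508743
[503. 122.   1.]
[504. 229. 113.]
[507. 189. 117.]
[497. 222. 117.]
[533. 190. 116.]
```

View pics/w7.png

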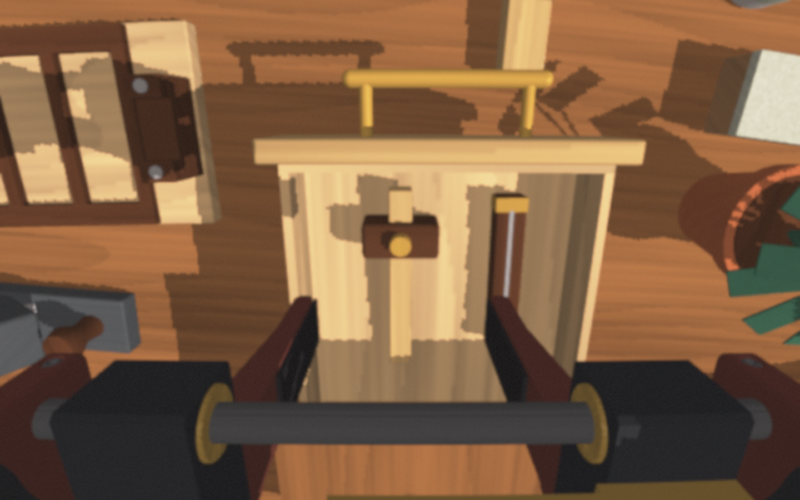

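Call:
servo_tool:
  moves: "-0.04 0.01 0 0 0 0; -0.09 0.02 0 0 0 0; -0.145 0.022 0 0 0 0; -0.146 0.022 -0.04 0 0 0; -0.146 0.022 -0.09 0 0 0; -0.146 0.022 -0.125 0 0 0; -0.146 0.022 -0.127 0 0 0; -0.146 0.022 -0.127 0 0 0"
  hand: 255

```text
t: 18.4
ee_pos: [457.5, 237.0, 111.7]
orientation: [-1.57, -0.054, 0.055]
ft_force: [0.3, -0.6, 0.0]
width: 0.8
```

```bash
python3 - <<'E'
from h import *
o=ctrl.get_obs();print(o["t"],o["ee_pos"],yaw(o),o["qpos"],o["width"])
im=ctrl.get_image("wrist");save(im,"w8.png",s=1.25)
im=ctrl.get_image("side");save(im,"s8.png",s=1.25)
E
```

```text
18.4 [457.51607084 237.00112806 111.74701842] (np.float64(93.97161779930177), array([-6.47790637e-04, -3.46824741e-04, -9.99999730e-01])) [ 4.54875057e-01  4.62418838e-01  1.95277030e+00 -4.05445163e-05
  7.27137816e-01 -1.18520868e+00] 0.8452029699687189
```

View pics/w8.png

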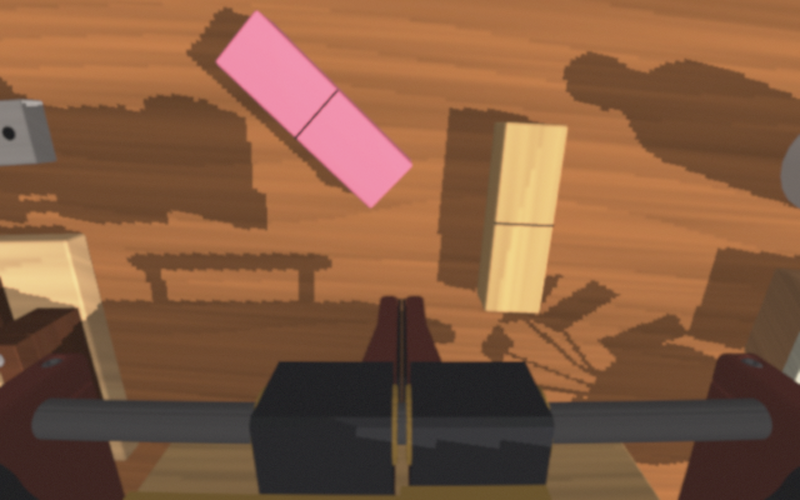

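Call:
servo_tool:
  moves: "0.015 0 0 0 0 0; 0.025 0 0 0 0 0; 0.035 0.001 0 0 0 0; 0.045 0.001 0 0 0 0; 0.058 0.002 0 0 0 0; 0.071 0.003 0 0 0 0; 0.084 0.004 0 0 0 0; 0.097 0.005 0 0 0 0"

```text
t: 19.5
ee_pos: [555.4, 242.0, 111.5]
orientation: [-1.57, -0.054, 0.055]
ft_force: [-1.5, -0.7, 0.0]
width: 0.6
```

Call:
servo_tool:
  moves: "0.013 0.001 0 0 0 0; 0.026 0.002 0 0 0 0; 0.039 0.003 0 0 0 0; 0.052 0.004 0 0 0 0; 0.062 0.004 0 0 0 0; 0.072 0.005 0 0 0 0; 0.082 0.006 0 0 0 0; 0.088 0.006 0 0 0 0"

```text
t: 20.5
ee_pos: [643.3, 248.3, 111.7]
orientation: [-1.57, -0.055, 0.054]
ft_force: [-1.2, 0.6, 0.3]
width: 0.5
```

```bash
python3 - <<'E'
from h import *
o=ctrl.get_obs();print(o["t"],o["ee_pos"],o["ft_force"])
im=ctrl.get_image("wrist");save(im,"w9.png",s=1.25)
E
```

```text
20.5 [643.30164669 248.28695368 111.73664093] [-1.19698038  0.55323692  0.28434291]
```

View pics/w9.png

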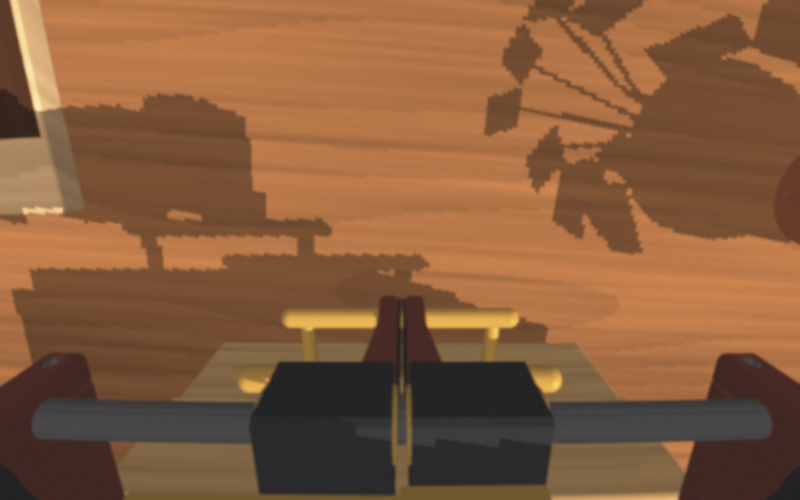

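Continue in 3 mm steps until the force rises.

Call:
servo_tool:
  moves: "0.003 0 0 0 0 0; 0.006 0 0 0 0 0; 0.009 0.001 0 0 0 0"

```text
t: 20.92
ee_pos: [647.9, 248.3, 111.4]
orientation: [-1.572, -0.048, 0.061]
ft_force: [-19.7, -3.5, 14.5]
width: 0.4
```

Call:
servo_tool:
  moves: "0.0015 0 0 0 0 0; 0.003 0 0 0 0 0"

```text
t: 21.18
ee_pos: [648.1, 248.3, 111.4]
orientation: [-1.573, -0.043, 0.066]
ft_force: [-28.2, -1.9, 19.7]
width: 0.6
```

Call:
servo_tool:
  moves: "0.001 0 0 0 0 0; 0.002 0 0 0 0 0"

```text
t: 21.42
ee_pos: [648.2, 248.3, 111.4]
orientation: [-1.573, -0.04, 0.069]
ft_force: [-34.2, -1.8, 23.8]
width: 0.7
```

Call:
servo_tool:
  moves: "-0.01 0 0 0 0 0; -0.03 -0.001 0 0 0 0; -0.06 -0.002 0 0 0 0; -0.1 -0.01 0 0 0 0; -0.14 -0.02 0.03 0 0 0; -0.18 -0.02 0.08 0 0 0;-0.2 -0.02 0.12 0 0 0;-0.2 -0.02 0.12 0 0 0"

```text
t: 22.42
ee_pos: [457.4, 229.9, 235.0]
orientation: [-1.567, -0.06, 0.05]
ft_force: [1.2, 0.1, 0.5]
width: 0.3
```

```bash
python3 - <<'E'
from h import *
o=ctrl.get_obs();print(o["t"],o["ee_pos"],o["qpos"],yaw(o))
im=ctrl.get_image("top");save(im,"t10.png",(150,30,450,290),2.3)
T=pose(im);P=cloud(im,T)
v0,u0=[int(x) for x in (66/1.25+30,0)]
for u in (215,225,235,245):
    print(u,[ (v,*P[v,u].round(0)) for v in range(118,140,2)])
E
```

```text
22.425 [457.35726446 229.90978536 235.02518592] [ 4.42619758e-01  2.63176263e-01  1.88730870e+00 -1.48240629e-04
  9.84110499e-01 -1.19836455e+00] (np.float64(94.02660966564578), array([ 0.00637572,  0.00288538, -0.99997551]))
215 [(118, np.float64(746.0), np.float64(288.0), np.float64(155.0)), (120, np.float64(739.0), np.float64(288.0), np.float64(153.0)), (122, np.float64(732.0), np.float64(288.0), np.float64(154.0)), (124, np.float64(726.0), np.float64(289.0), np.float64(152.0)), (126, np.float64(720.0), np.float64(289.0), np.float64(150.0)), (128, np.float64(715.0), np.float64(290.0), np.float64(143.0)), (130, np.float64(710.0), np.float64(291.0), np.float64(139.0)), (132, np.float64(702.0), np.float64(290.0), np.float64(141.0)), (134, np.float64(698.0), np.float64(292.0), np.float64(131.0)), (136, np.float64(698.0), np.float64(297.0), np.float64(108.0)), (138, np.float64(688.0), np.float64(295.0), np.float64(117.0))]
225 [(118, np.float64(746.0), np.float64(256.0), np.float64(153.0)), (120, np.float64(740.0), np.float64(256.0), np.float64(148.0)), (122, np.float64(732.0), np.flo
[... 1258 characters left out ...]
8, np.float64(744.0), np.float64(190.0), np.float64(154.0)), (120, np.float64(739.0), np.float64(190.0), np.float64(148.0)), (122, np.float64(729.0), np.float64(189.0), np.float64(159.0)), (124, np.float64(728.0), np.float64(191.0), np.float64(141.0)), (126, np.float64(718.0), np.float64(190.0), np.float64(150.0)), (128, np.float64(715.0), np.float64(192.0), np.float64(137.0)), (130, np.float64(710.0), np.float64(192.0), np.float64(133.0)), (132, np.float64(705.0), np.float64(193.0), np.float64(126.0)), (134, np.float64(700.0), np.float64(194.0), np.float64(118.0)), (136, np.float64(694.0), np.float64(195.0), np.float64(113.0)), (138, np.float64(687.0), np.float64(195.0), np.float64(117.0))]
```

View pics/t10.png

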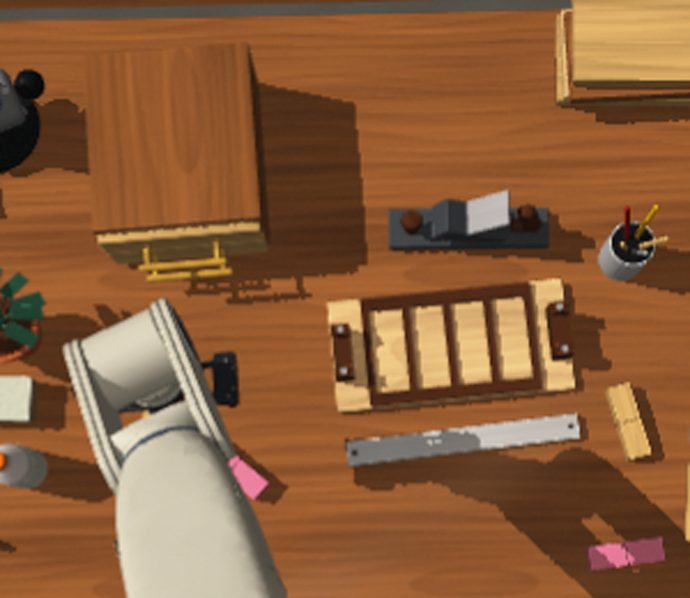

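Call:
servo_tool:
  moves: "-0.01 0.03 -0.03 0 0 0; -0.025 0.06 -0.07 0 0 0; -0.025 0.075 -0.08 0 0 -1; -0.025 0.075 -0.08 0 0 -2; -0.025 0.075 -0.08 0 0 -2; -0.025 0.075 -0.08 0 0 -2"
  hand: 0

```text
t: 23.22
ee_pos: [432.1, 303.6, 152.1]
orientation: [-1.57, -0.027, 0.026]
ft_force: [-1.1, 0.2, 0.3]
width: 57.1
```

```bash
python3 - <<'E'
from h import *
o=ctrl.get_obs();im=ctrl.get_image("wrist");save(im,"w11.png",s=1.25)
print(o["t"],o["ee_pos"],yaw(o),o["qpos"])
T=pose(im,o);P=cloud(im,T)
print(topface(im,T,(430,302),90,25,40,28,P=P))
E
```

```text
23.225 [432.13543801 303.55625398 152.07563622] (np.float64(91.9326669731499), array([ 7.41482285e-04,  3.76710979e-04, -9.99999654e-01])) [ 5.89891699e-01  4.09833193e-01  1.90738194e+00 -1.35527228e-04
  8.23551795e-01 -1.01454383e+00]
{'c': (426.6, 306.4), 'size': (109.3, 33.8), 'ang': 1.5, 'n': 4980, 'zmed': 28.5, 'px': (np.float64(322.0), np.float64(186.0))}
```

View pics/w11.png

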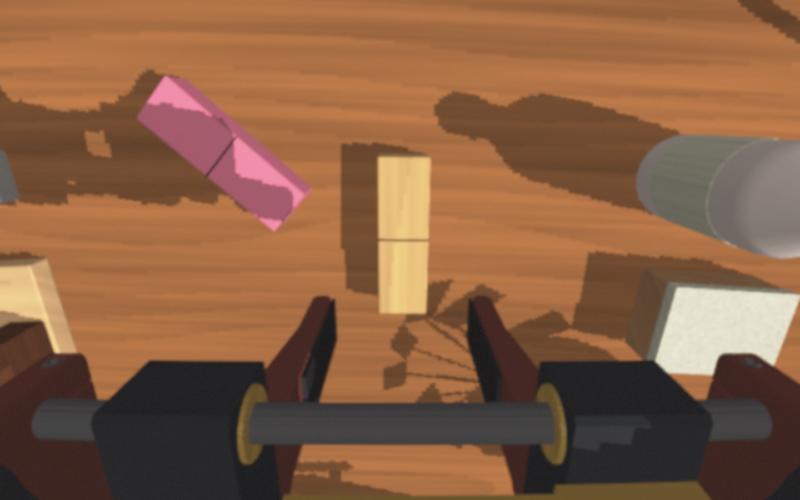

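Call:
servo_tool:
  moves: "-0.0045 0.002 0 0 0 0; -0.0045 0.002 -0.04 0 0 0; -0.0045 0.002 -0.08 0 0 0; -0.0045 0.002 -0.115 0 0 0; -0.0045 0.002 -0.13 0 0 0;-0.0045 0.002 -0.13 0 0 0"
  hand: 80

```text
t: 24.02
ee_pos: [426.9, 306.0, 21.4]
orientation: [-1.571, -0.026, 0.028]
ft_force: [-0.8, 0.1, 0.3]
width: 60.4
```

Call:
servo_tool:
  moves: "0 0 0 0 0 0;0 0 0 0 0 0;0 0 0 0 0 0;0 0 0 0 0 0;0 0 0 0 0 0;0 0 0.02 0 0 0;0 0 0.05 0 0 0; 0 0 0.08 0 0 0"
  hand: 255

```text
t: 25.02
ee_pos: [426.7, 305.8, 102.4]
orientation: [-1.571, -0.026, 0.027]
ft_force: [0.8, -0.1, -1.6]
width: 33.7
```

Call:
servo_tool:
  moves: "0.01 -0.03 0.05 0 0 0; 0.02 -0.08 0.08 0 0 0; 0.03 -0.14 0.1 0 0 0; 0.05 -0.2 0.1 0 0 0; 0.07 -0.26 0.1 0 0 0; 0.08 -0.31 0.1 0 0 0; 0.08 -0.36 0.1 0 0 1; 0.08 -0.415 0.1 0 0 2.7"

```text
t: 26.02
ee_pos: [506.8, -110.5, 201.7]
orientation: [-1.57, -0.065, 0.065]
ft_force: [-0.2, 0.0, -0.8]
width: 33.9
```

Call:
servo_tool:
  moves: "0 0 0 0 0 0; 0 0 0 0 0 0;0 0 0 0 0 0"

```text
t: 26.4
ee_pos: [506.9, -107.7, 201.6]
orientation: [-1.57, -0.065, 0.065]
ft_force: [-0.6, -0.9, -0.8]
width: 34.0
```

```bash
python3 - <<'E'
from h import *
o=ctrl.get_obs();im=ctrl.get_image("wrist");save(im,"w12.png",s=1.25)
print(o["t"],o["ee_pos"],yaw(o),o["qpos"])
np.save("w12.npy",np.array([im,o],object),allow_pickle=True)
E
```

```text
26.4 [ 506.8911037  -107.73609747  201.60548961] (np.float64(94.74876316694001), array([-3.69660910e-04,  2.95758371e-04, -9.99999888e-01])) [-2.32505607e-01  3.22001042e-01  1.89631591e+00  2.53965994e-04
  9.23703582e-01 -1.88633669e+00]
```

View pics/w12.png

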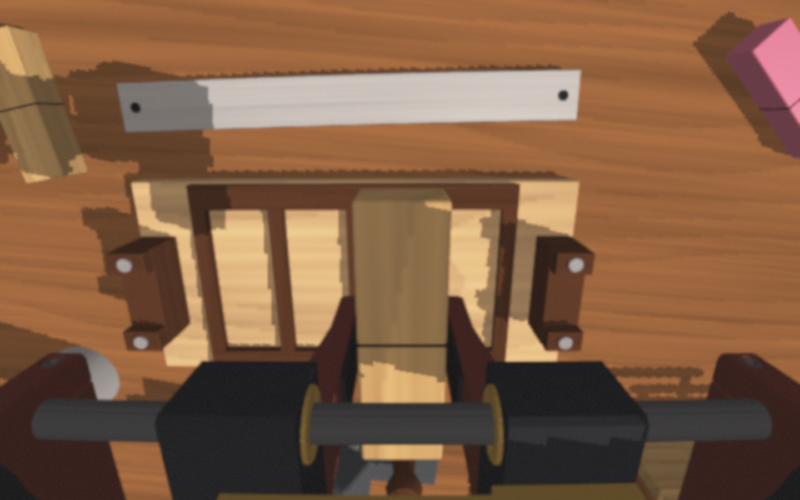

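```bash
cat >> h.py <<'E'
def bolts(im,T,guess,z=67,rad=9):
    h=hsv(im);out=[]
    for u,v in guess:
        u,v=int(u/1.25),int(v/1.25)
        s=h[v-rad:v+rad+1,u-rad:u+rad+1]
        m=((s[...,1]<60)&(s[...,2]>110)).astype(np.uint8)
        y,x=np.nonzero(m); out.append((u-rad+x.mean(),v-rad+y.mean()) if len(x) else (u,v))
    X=toplane(im,out,z,T)[:,:2]; return np.array(out),X
def jigfit(X):
    """X order: -y front,-y rear,+y front,+y rear"""
    c=X.mean(0);d=(X[2]+X[3]-X[0]-X[1])/2
    return c,np.degrees(np.arctan2(-d[0],d[1])),np.linalg.norm(d),np.linalg.norm(X[1]-X[0]),np.linalg.norm(X[3]-X[2])
E
python3 - <<'E'
from h import *
im,o=np.load("w12.npy",allow_pickle=True);T=pose(im,o)
p,X=bolts(im,T,[(123,265),(141,343),(576,265),(566,343)]);print(p*1.25,X.round(1));print(jigfit(X))
print("front corners",toplane(im,np.array([(133,182),(579,182)])/1.25,18,T)[:,:2])
im,o=np.load("w1.npy",allow_pickle=True);T=pose(im,o)
p,X=bolts(im,T,[(524,69),(524,9),(248,92),(239,35)],rad=5);print(p*1.25,X.round(1));print(jigfit(X))
E
```

```text
[[123.45652174 264.94565217]
 [140.18421053 342.11842105]
 [575.60344828 264.65517241]
 [565.17663043 342.75815217]] [[ 540.1 -305.8]
 [ 603.1 -300.6]
 [ 513.2   20.3]
 [ 576.3   25.7]]
(array([ 558.18583367, -140.07915978]), np.float64(4.710793035988558), np.float64(327.32096309681106), np.float64(63.22933454348201), np.float64(63.40576757612834))
front corners [[ 488.13617396 -323.52422274]
 [ 459.57352094   32.16304047]]
[[524.33962264  67.87735849]
 [524.29545455   8.18181818]
 [248.21078431  91.83823529]
 [238.46698113  34.03301887]] [[ 540.1 -305.2]
 [ 603.2 -300.3]
 [ 513.2   20.3]
 [ 576.2   25.7]]
(array([ 558.15152191, -139.88621026]), np.float64(4.725010070991274), np.float64(326.8386846920388), np.float64(63.32062681797786), np.float64(63.23931101288695))
```

```bash
python3 - <<'E'
from h import *
im,o=np.load("w12.npy",allow_pickle=True);T=pose(im,o)
print(o["ee_pos"], toplane(im,np.array([(358,345),(403,345),(447,345),(355,200),(452,200)])/1.25,o["ee_pos"][2]+6.3,T))
save(im,"c12.png",(260,140,380,380),3)
E
```

```text
[ 506.8911037  -107.73609747  201.60548961] [[ 507.12682385 -122.32578795  207.90548961]
 [ 505.73442876 -105.44722495  207.90548961]
 [ 504.40680297  -88.93790501  207.90548961]
 [ 452.18790407 -126.07822637  207.90548961]
 [ 449.53238236  -93.5889179   207.90548961]]
```

View pics/c12.png

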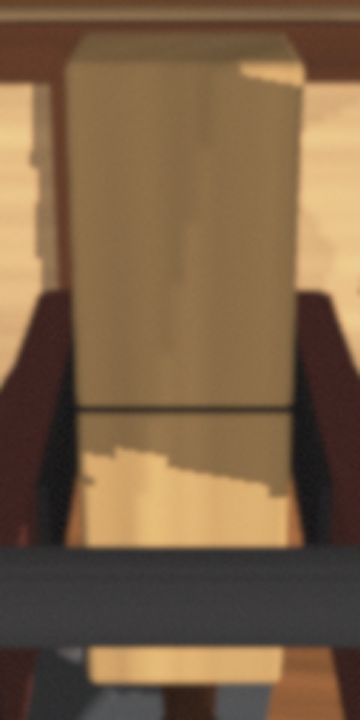

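```bash
python3 - <<'E'
from h import *
for i in range(4):
    o=ctrl.get_obs();im=ctrl.get_image("wrist");T=pose(im,o)
    p,X=bolts(im,T,[(123,265),(141,343),(576,265),(566,343)]);c=jigfit(X)
    q=toplane(im,np.array([(358,345),(447,345)])/1.25,o["ee_pos"][2]+6.3,T).mean(0)
    print(o["ee_pos"].round(2),yaw(o)[0],c[0].round(1),c[1].round(2),(q-o["ee_pos"]).round(1))
E
```

```text
[ 507.   -107.71  201.64] 94.77042443080964 [ 558.2 -140.1] 4.73 [-1.1  2.1  6.3]
[ 507.04 -107.72  201.65] 94.77532317621669 [ 558.1 -140.1] 4.74 [-1.1  2.1  6.3]
[ 507.11 -107.88  201.69] 94.77306220161486 [ 558.2 -140.1] 4.73 [-1.1  2.1  6.3]
[ 507.15 -108.03  201.71] 94.75925178859178 [ 558.2 -140.2] 4.72 [-1.1  2.1  6.3]
```

Call:
servo_tool:
  moves: "0.025 -0.0015 -0.03 0 0 0; 0.0495 -0.0025 -0.06 0 0 0; 0.0495 -0.0025 -0.1 0 0 0; 0.0495 -0.0025 -0.13 0 0 0; 0.0495 -0.0025 -0.15 0 0 0; 0.0495 -0.0025 -0.159 0 0 0; 0.0495 -0.0025 -0.161 0 0 0;0.0495 -0.0025 -0.161 0 0 0"

```text
t: 27.65
ee_pos: [556.5, -110.9, 42.3]
orientation: [-1.569, -0.064, 0.064]
ft_force: [-3.5, 3.6, 9.5]
width: 33.5
```

Call:
servo_tool:
  moves: "0 0 0 0 0 0; 0 0 -0.001 0 0 0"

```text
t: 27.9
ee_pos: [556.6, -110.9, 42.1]
orientation: [-1.569, -0.064, 0.064]
ft_force: [-9.8, 6.1, 27.1]
width: 33.8
```

Call:
servo_tool:
  moves: "0 0 0.0015 0 0 0; 0 0 0.0015 0 0 0"

```text
t: 28.15
ee_pos: [556.5, -110.9, 42.3]
orientation: [-1.569, -0.064, 0.064]
ft_force: [-3.5, 5.1, 8.1]
width: 33.9
```

Call:
servo_tool:
  moves: "0 0 0 0 0 0; 0 0 0 0 0 0; 0 0 0 0 0 0"
  hand: 120

```text
t: 28.52
ee_pos: [556.5, -110.9, 42.3]
orientation: [-1.569, -0.064, 0.064]
ft_force: [-4.4, 4.7, 8.4]
width: 34.5
```

Call:
servo_tool:
  moves: "0 0 0.03 0 0 0; 0 0 0.07 0 0 0; 0 0 0.11 0 0 0; 0 0 0.15 0 0 0; 0 0 0.15 0 0 0; 0 0 0.15 0 0 0"

```text
t: 29.28
ee_pos: [556.5, -111.5, 191.1]
orientation: [-1.57, -0.064, 0.064]
ft_force: [-0.5, -0.5, -0.8]
width: 46.6
```

```bash
python3 - <<'E'
from h import *
o=ctrl.get_obs();im=ctrl.get_image("wrist");save(im,"w13.png",s=1.25)
print(o["t"],o["ee_pos"],yaw(o),o["width"])
np.save("w13.npy",np.array([im,o],object),allow_pickle=True)
T=pose(im,o);P=cloud(im,T)
print(topface(im,T,(555,-109),80,36,60,46,P=P))
E
```

```text
29.275 [ 556.48740408 -111.49074271  191.08519847] (np.float64(94.67247679611208), array([ 5.04655537e-04, -2.17749361e-04, -9.99999849e-01])) 46.56508709239685
{'c': (554.9, -108.7), 'size': (108.9, 33.9), 'ang': 4.6, 'n': 4334, 'zmed': 46.4, 'px': (np.float64(322.0), np.float64(185.0))}
```

View pics/w13.png

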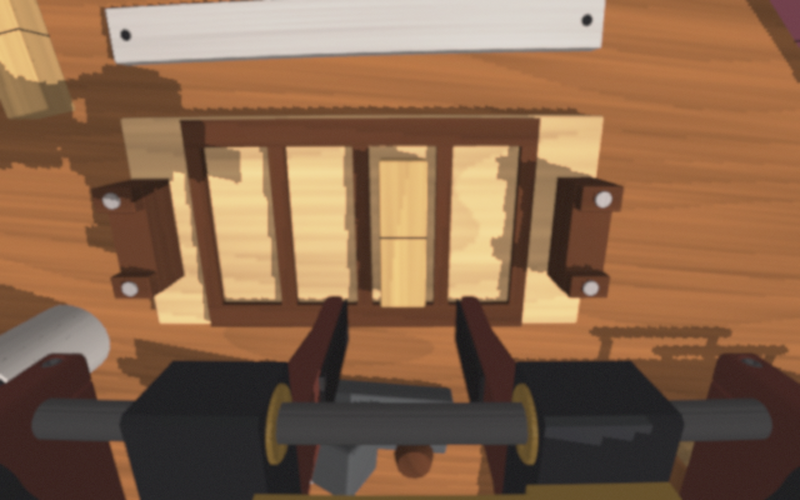

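```bash
python3 - <<'E'
from h import *
im,o=np.load("w13.npy",allow_pickle=True)
save(im,"c13.png",(270,90,370,260),4.5)
E
```

```text
(no output)
```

View pics/c13.png

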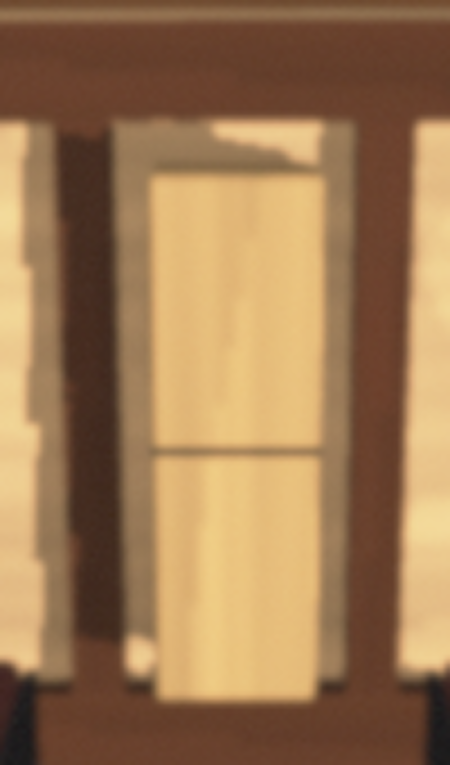

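```bash
python3 - <<'E'
from h import *
im,o=np.load("w13.npy",allow_pickle=True);T=pose(im,o)
f=lambda p,z: toplane(im,np.array(p,float)/4.5+[270,90],z,T)[:,:2]
th=np.radians(4.72);Rm=np.array([[np.cos(th),np.sin(th)],[-np.sin(th),np.cos(th)]])
c=np.array([558.2,-140.])
L=lambda p,z: ((f(p,z)-c)@Rm.T).round(1)
print("sides floor",L([(120,450),(347,450)],18)); print("blank sides",L([(152,450),(321,450)],46))
print("front stop",L([(236,122)],26),"rear",L([(236,683)],18)); print("blank ends",L([(236,172),(236,702)],46),"line",L([(236,451)],46))
p,X=bolts(im,T,[(112,201),(130,289),(604,199),(591,288)]);print(jigfit(X))
E
```

```text
sides floor [[ 8.   6. ]
 [ 8.1 56.2]]
blank sides [[ 0.1 14.6]
 [ 0.2 48.7]]
front stop [[-63.1  31.7]] rear [[64.3 31.6]]
blank ends [[-55.   31.6]
 [ 55.9  31.5]] line [[ 0.4 31.6]]
(array([ 558.0599714 , -140.13638968]), np.float64(4.79521849131712), np.float64(327.27695949619607), np.float64(62.464060385042124), np.float64(63.34653656796718))
```

Call:
servo_tool:
  moves: "0 -0.02 0.01 0 0 -10.5; -0.01 -0.05 0.02 0 0 -21; -0.02 -0.08 0.02 0 0 -31.5; -0.03 -0.11 0.02 0 0 -42; -0.04 -0.14 0.02 0 0 -52.5; -0.05 -0.17 0.02 0 0 -63; -0.07 -0.2 0.02 0 0 -73.5; -0.08 -0.23 0.02 0 0 -84"
  hand: 60

```text
t: 30.32
ee_pos: [475.0, -341.9, 209.3]
orientation: [-1.289, 1.078, -1.073]
ft_force: [-0.2, 0.6, -0.2]
width: 67.6
```

Call:
servo_tool:
  moves: "-0.01 -0.02 0 0 0 -10.5; -0.02 -0.04 -0.01 0 0 -21; -0.035 -0.06 -0.02 0 0 -31.5; -0.035 -0.06 -0.03 0 0 -42; -0.035 -0.06 -0.04 0 0 -52.5; -0.035 -0.06 -0.05 0 0 -63; -0.035 -0.06 -0.05 0 0 -73.5; -0.035 -0.06 -0.05 0 0 -84"

```text
t: 31.32
ee_pos: [440.8, -400.8, 159.1]
orientation: [-0.299, 2.072, -2.067]
ft_force: [-0.1, 0.4, -0.3]
width: 67.3
```

Call:
servo_tool:
  moves: "0 0 0 0 0 -2;0 0 0 0 0 -2;0 0 0 0 0 -2"

```text
t: 31.7
ee_pos: [441.4, -401.3, 160.8]
orientation: [-0.271, 2.084, -2.083]
ft_force: [0.8, 0.5, -0.7]
width: 67.0
```

```bash
python3 - <<'E'
from h import *
o=ctrl.get_obs();im=ctrl.get_image("wrist");save(im,"w14.png",s=1.25)
print(o["t"],o["ee_pos"],yaw(o),o["width"])
T=pose(im,o);P=cloud(im,T)
print(topface(im,T,(440,-402),80,24,40,28,P=P))
E
```

```text
31.7 [ 441.42753645 -401.33715403  160.82003347] (np.float64(-75.21038828907687), array([-4.34137737e-04,  3.95418635e-04, -9.99999828e-01])) 66.96073916196778
{'c': (436.9, -403.4), 'size': (108.6, 33.8), 'ang': 15.0, 'n': 4531, 'zmed': 28.1, 'px': (np.float64(324.0), np.float64(198.0))}
```

View pics/w14.png

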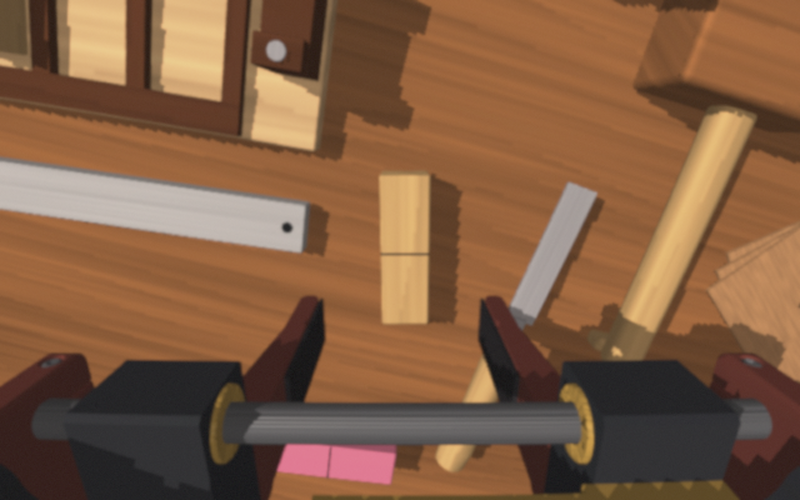

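Call:
servo_tool:
  moves: "-0.005 -0.002 -0.03 0 0 0; -0.005 -0.002 -0.07 0 0 0; -0.005 -0.002 -0.11 0 0 0; -0.005 -0.002 -0.135 0 0 0; -0.005 -0.002 -0.138 0 0 0;-0.005 -0.002 -0.138 0 0 0"

```text
t: 32.5
ee_pos: [436.9, -403.8, 23.7]
orientation: [-0.269, 2.084, -2.085]
ft_force: [-0.9, -0.9, 0.4]
width: 67.2
```

Call:
servo_tool:
  moves: "0 0 0 0 0 0;0 0 0 0 0 0;0 0 0 0 0 0;0 0 0 0 0 0;0 0 0 0 0 0;0 0 0.02 0 0 0;0 0 0.05 0 0 0; 0 0 0.08 0 0 0"
  hand: 255

```text
t: 33.5
ee_pos: [436.5, -403.4, 104.8]
orientation: [-0.268, 2.085, -2.085]
ft_force: [-0.5, -0.5, -0.7]
width: 33.7
```

Call:
servo_tool:
  moves: "0.01 0.01 0.05 0 0 0; 0.03 0.03 0.09 0 0 -2; 0.05 0.07 0.1 0 0 -5; 0.07 0.11 0.1 0 0 -8; 0.09 0.15 0.1 0 0 -10; 0.11 0.171 0.1 0 0 -10; 0.11 0.171 0.1 0 0 -10; 0.11 0.171 0.1 0 0 -10"

```text
t: 34.5
ee_pos: [546.1, -232.7, 203.6]
orientation: [-0.089, 2.179, -2.18]
ft_force: [-0.5, -0.1, -1.1]
width: 34.0
```

```bash
python3 - <<'E'
from h import *
ctrl.get_image("wrist");o=ctrl.get_obs();im=ctrl.get_image("wrist");save(im,"w15.png",s=1.25)
print(o["t"],o["ee_pos"],yaw(o),o["width"])
np.save("w15.npy",np.array([im,o],object),allow_pickle=True)
E
```

```text
34.55 [ 545.88863978 -233.05349134  203.4947063 ] (np.float64(-85.35937908168758), array([-2.11423895e-04, -1.69941668e-04, -9.99999963e-01])) 34.32987885655757
```

View pics/w15.png

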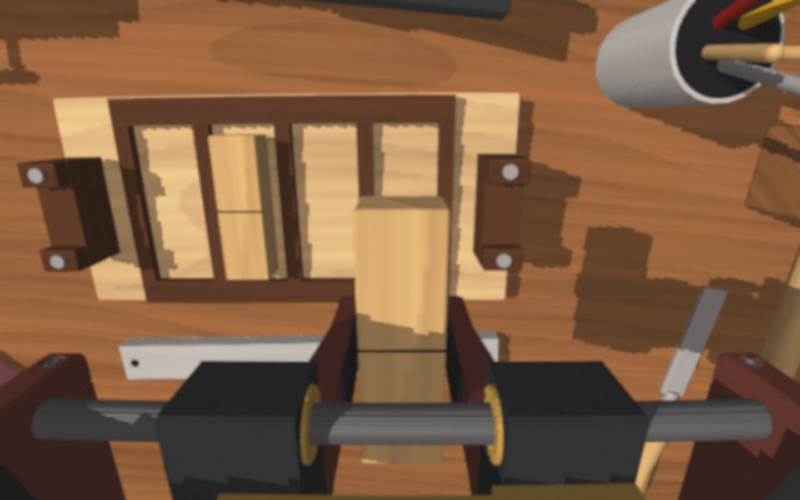

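```bash
python3 - <<'E'
from h import *
im,o=np.load("w15.npy",allow_pickle=True);T=pose(im,o)
p,X=bolts(im,T,[(503,260),(510,172),(57,261),(36,175)]);print(X.round(1));c=jigfit(X);print(c)
save(im,"c15.png",(270,140,370,300),4)
q=toplane(im,np.array([(356,351),(446,351)])/1.25,o["ee_pos"][2]+4.6,T);print(q.round(1),q.mean(0)-o["ee_pos"])
q=toplane(im,np.array([(357,207),(449,207)])/1.25,o["ee_pos"][2]+4.6,T);print(q.round(1),q.mean(0)-o["ee_pos"])
E
```

```text
[[ 539.7 -305.2]
 [ 602.6 -300. ]
 [ 512.6   21.1]
 [ 575.5   26.3]]
(array([ 557.6068661 , -139.44497065]), np.float64(4.759126725269315), np.float64(327.37319931143026), np.float64(63.12623895753697), np.float64(63.162848966466846))
[[ 543.4 -213.9  208.1]
 [ 546.1 -248.2  208.1]] [-1.12449539  1.9584345   4.6       ]
[[ 599.2 -211.7  208.1]
 [ 601.7 -243.   208.1]] [54.55117734  5.70788727  4.6       ]
```

View pics/c15.png

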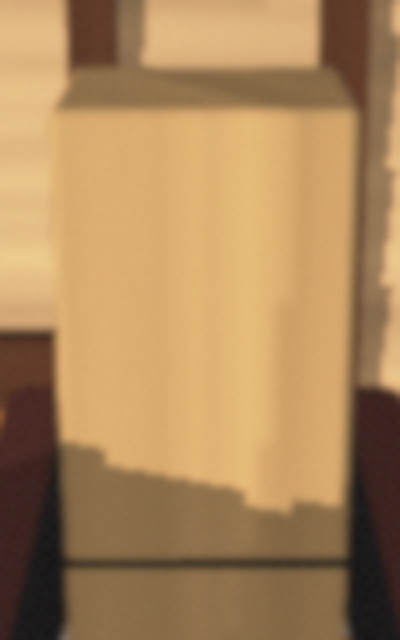

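```bash
python3 - <<'E'
from h import *
for n in ("wrist0","w12","w15"):
    im,o=np.load(n+".npy",allow_pickle=True);print(n,np.array(im["T_tool_cam"]).round(4).tolist(),im["cx"],im["k1"])
    T=pose(im,o);q=toplane(im,np.array([(402,348)])/1.25,o["ee_pos"][2]+5,T)[0]
    M=R.from_rotvec(o["orientation"]).as_matrix();print((M.T@(q-o["ee_pos"])).round(2)); print(M.round(4).tolist())
E
```

```text
wrist0 [[0.0013, -0.9554, -0.2955, -83.0524], [-0.0005, 0.2954, -0.9554, -143.4832], [1.0, 0.0014, -0.0001, -1.4963], [0.0, 0.0, 0.0, 1.0]] 321.0122799483173 -0.036398465228187724
[-1.21 -5.   -1.25]
[[-0.897, -0.0006, 0.442], [-0.442, 0.0012, -0.897], [-0.0, -1.0, -0.0013]]
w12 [[0.0013, -0.9544, -0.2984, -81.3399], [-0.0001, 0.2984, -0.9544, -143.4849], [1.0, 0.0013, 0.0003, 1.8206], [0.0, 0.0, 0.0, 1.0]] 321.0122799483173 -0.036398465228187724
[ 1.09 -5.    2.  ]
[[0.9966, -0.0004, -0.0828], [0.0828, 0.0003, 0.9966], [-0.0003, -1.0, 0.0003]]
w15 [[0.0013, -0.9554, -0.2954, -82.4198], [0.0001, 0.2954, -0.9554, -143.4857], [1.0, 0.0012, 0.0005, -1.8215], [0.0, 0.0, 0.0, 1.0]] 321.0122799483173 -0.036398465228187724
[-0.59 -5.   -1.66]
[[-0.9967, -0.0002, 0.0809], [-0.0809, -0.0002, -0.9967], [0.0002, -1.0, 0.0002]]
```

Call:
servo_tool:
  moves: "0.02 -0.0012 -0.03 0 0 0.1; 0.0207 -0.0013 -0.07 0 0 0.1; 0.0207 -0.0013 -0.11 0 0 0.1; 0.0207 -0.0013 -0.14 0 0 0.1; 0.0207 -0.0013 -0.155 0 0 0.1; 0.0207 -0.0013 -0.158 0 0 0.1; 0.0207 -0.0013 -0.158 0 0 0.1"

```text
t: 35.48
ee_pos: [567.7, -234.3, 46.0]
orientation: [-0.089, 2.178, -2.179]
ft_force: [-0.6, 0.3, -0.4]
width: 33.6
```

Call:
servo_tool:
  moves: "0 0 -0.0015 0 0 0; -0.001 0 -0.003 0 0 0; -0.001 0 -0.003 0 0 0"

```text
t: 35.85
ee_pos: [567.3, -234.3, 43.3]
orientation: [-0.088, 2.176, -2.179]
ft_force: [1.4, -1.6, 4.1]
width: 33.9
```

Call:
servo_tool:
  moves: "-0.0005 0 0.0005 0 0 0; -0.0005 0 0.0005 0 0 0"

```text
t: 36.1
ee_pos: [567.0, -234.3, 43.3]
orientation: [-0.088, 2.176, -2.179]
ft_force: [4.8, -3.4, 3.2]
width: 33.7
```

Call:
servo_tool:
  moves: "0 0 0 0 0 0; 0 0 0 0 0 0; 0 0 0 0 0 0;0 0 0 0 0 0; 0 0 0.03 0 0 0; 0 0 0.07 0 0 0; 0 0 0.11 0 0 0; 0 0 0.15 0 0 0"
  hand: 110

```text
t: 37.1
ee_pos: [564.1, -232.8, 192.8]
orientation: [-0.095, 2.183, -2.178]
ft_force: [0.1, -0.2, 0.5]
width: 49.9
```

Call:
servo_tool:
  moves: "-0.02 0.02 0.03 0 0 0; -0.04 0.05 0.06 0 0 0; -0.04 0.07 0.06 0 0 0;  -0.04 0.07 0.06 0 0 0;-0.04 0.07 0.06 0 0 0"

```text
t: 37.72
ee_pos: [525.6, -163.8, 251.3]
orientation: [-0.094, 2.18, -2.179]
ft_force: [-0.6, -0.8, -0.5]
width: 49.5
```

```bash
python3 - <<'E'
from h import *
o=ctrl.get_obs();im=ctrl.get_image("wrist");save(im,"w16.png",s=1.25)
print(o["t"],o["ee_pos"],yaw(o),o["width"])
np.save("w16.npy",np.array([im,o],object),allow_pickle=True)
T=pose(im,o);P=cloud(im,T)
print(topface(im,T,(566,-232.5),70,38,52,46,P=P)); print(topface(im,T,(555,-109),70,38,52,46,P=P))
print("bar",topface(im,T,(412,-155),240,8,24,16,mask=hsv(im)[...,1]<60,P=P))
E
```

```text
37.725 [ 525.58053056 -163.82884215  251.2925494 ] (np.float64(-85.19693259740185), array([-2.27400803e-03,  5.25424826e-04, -9.99997276e-01])) 49.49352088365441
{'c': (566.4, -231.4), 'size': (108.4, 35.2), 'ang': 4.5, 'n': 3444, 'zmed': 46.4, 'px': (np.float64(390.0), np.float64(142.0))}
{'c': (556.3, -109.9), 'size': (108.2, 34.7), 'ang': 4.8, 'n': 3404, 'zmed': 46.3, 'px': (np.float64(274.0), np.float64(142.0))}
bar {'c': (417.6, -170.6), 'size': (116.1, 39.7), 'ang': -84.2, 'n': 2532, 'zmed': 15.9, 'px': (np.float64(321.0), np.float64(255.0))}
```

View pics/w16.png

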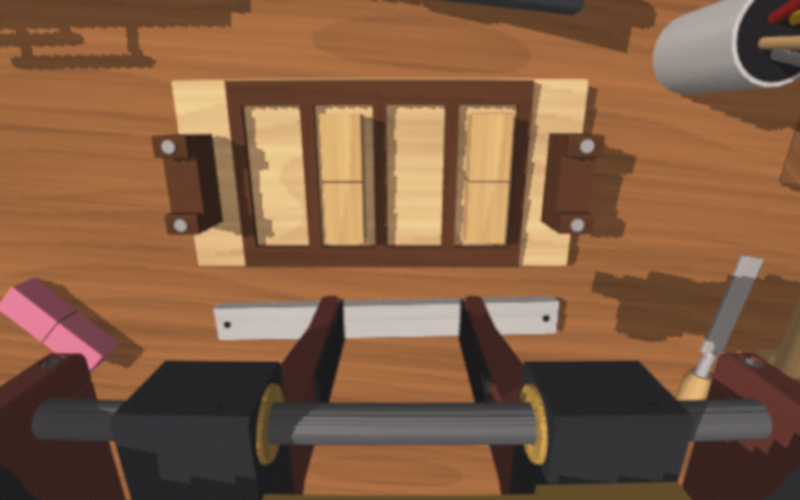

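```bash
python3 - <<'E'
from h import *
im,o=np.load("w16.npy",allow_pickle=True)
save(im,"c16.png",(340,70,450,210),5)
E
```

```text
(no output)
```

View pics/c16.png

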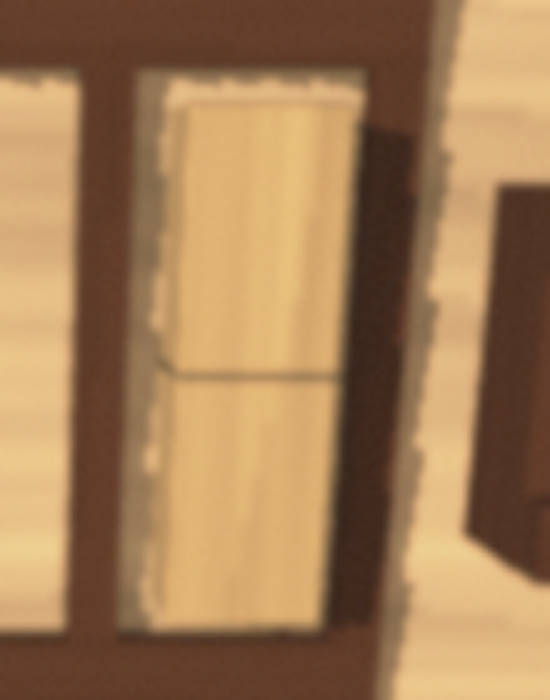

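```bash
python3 - <<'E'
from h import *
im,o=np.load("w16.npy",allow_pickle=True);T=pose(im,o)
p,X=bolts(im,T,[(577,225),(587,146),(180,225),(168,147)]);c=jigfit(X);print(c)
th=np.radians(4.75);Rm=np.array([[np.cos(th),np.sin(th)],[-np.sin(th),np.cos(th)]])
L=lambda p,z: ((toplane(im,np.array(p,float)/5+[340,70],z,T)[:,:2]-c[0])@Rm.T).round(1)
print("left strip edge (expect -68)",L([(130,376),(77,376)],26)); print("blank sides",L([(176,376),(340,376),(188,100),(362,100),(164,628),(324,628)],46))
print("rear",L([(250,70)],18),"front",L([(240,634)],18),L([(240,634)],26))
E
```

```text
(array([ 557.70594497, -139.74789842]), np.float64(4.728371642192486), np.float64(326.9416826611551), np.float64(63.06684887994536), np.float64(63.07740207381832))
left strip edge (expect -68) [[ -2.3 -69.3]
 [ -2.3 -57.5]]
blank sides [[   0.5  -76.3]
 [   0.6 -111. ]
 [  56.   -76.2]
 [  56.2 -111.4]
 [ -54.9  -76.3]
 [ -54.9 -111.7]]
rear [[ 62.9 -94. ]] front [[-64.7 -99.1]] [[-62.3 -97.4]]
```

```bash
python3 - <<'E'
from h import *
for n in ("w1","w12","w13"):
    im,o=np.load(n+".npy",allow_pickle=True);T=pose(im,o);P=cloud(im,T)
    print(n,topface(im,T,(413,-155),200,10,24,16,mask=(hsv(im)[...,1]<75)&(P[...,0]<450),P=P))
im,o=np.load("w1.npy",allow_pickle=True);T=pose(im,o)
print("holes",toplane(im,np.array([(279,185),(516,160)])/1.25,16,T)[:,:2].mean(0))
im,o=np.load("w12.npy",allow_pickle=True);T=pose(im,o)
print("holes",toplane(im,np.array([(135,107),(563,95)])/1.25,16,T)[:,:2].mean(0))
E
```

```text
w1 {'c': (413.3, -154.7), 'size': (349.3, 36.9), 'ang': -83.9, 'n': 4339, 'zmed': 16.5, 'px': (np.float64(318.0), np.float64(137.0))}
w12 {'c': (413.1, -154.9), 'size': (350.2, 36.5), 'ang': -83.9, 'n': 14571, 'zmed': 16.4, 'px': (np.float64(280.0), np.float64(80.0))}
w13 {'c': (413.7, -155.0), 'size': (349.9, 37.4), 'ang': -84.0, 'n': 16925, 'zmed': 16.3, 'px': (np.float64(279.0), np.float64(22.0))}
holes [ 412.34250119 -155.11765922]
holes [ 413.10413387 -154.88877466]
```

Call:
servo_tool:
  moves: "-0.02 0 -0.01 0 0 10.5; -0.04 0 -0.03 0 0 21; -0.06 0 -0.05 0 0 31.5; -0.08 0.002 -0.07 0 0 42; -0.1 0.004 -0.09 0 0 52.5; -0.11 0.006 -0.11 0 0 63; -0.113 0.007 -0.13 0 0 73.5; -0.113 0.007 -0.15 0 0 84"
  hand: 80

```text
t: 38.78
ee_pos: [412.4, -157.3, 101.3]
orientation: [-1.202, 1.222, -1.22]
ft_force: [1.7, -0.4, -0.2]
width: 60.2
```

Call:
servo_tool:
  moves: "0 0 0 0 0 7.2;0 0 0 0 0 7.2;0 0 0 0 0 7.2"

```text
t: 39.15
ee_pos: [412.9, -157.1, 102.4]
orientation: [-1.256, 1.134, -1.134]
ft_force: [-0.3, 0.0, 0.0]
width: 60.2
```

```bash
python3 - <<'E'
from h import *
o=ctrl.get_obs();im=ctrl.get_image("wrist");save(im,"w17.png",s=1.25)
print(o["t"],o["ee_pos"],yaw(o),o["width"],o["qpos"])
E
```

```text
39.15 [ 412.87868352 -157.1034778   102.44859949] (np.float64(5.8077068614968885), array([-2.43871472e-04,  5.85536672e-05, -9.99999969e-01])) 60.196537216516866 [-3.90506099e-01  4.00304470e-01  2.11316927e+00 -6.58116921e-05
  6.28366719e-01 -4.91816450e-01]
```

View pics/w17.png

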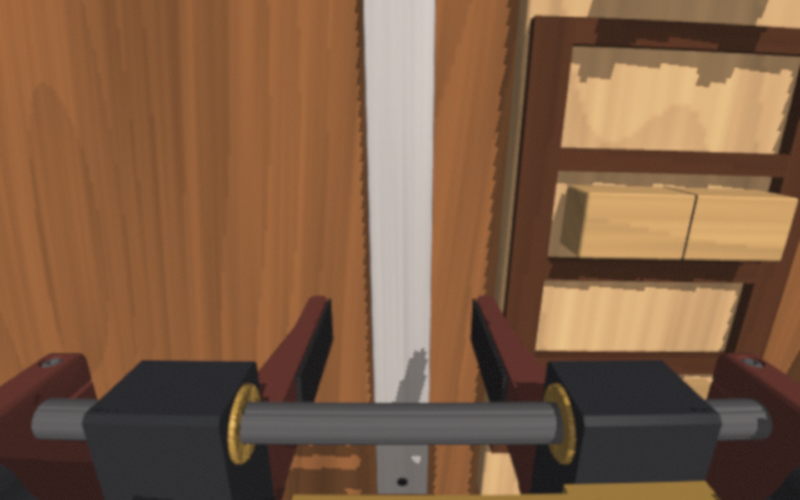

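Call:
servo_tool:
  moves: "0 0.0004 -0.03 0 0 0.2; 0 0.0004 -0.06 0 0 0.2; 0 0.0004 -0.078 0 0 0.2; 0 0.0004 -0.08 0 0 0.2; 0 0.0004 -0.08 0 0 0.2;0 0.0004 -0.08 0 0 0.2"

```text
t: 39.95
ee_pos: [413.3, -156.6, 23.4]
orientation: [-1.258, 1.128, -1.131]
ft_force: [0.6, 0.9, 0.6]
width: 60.1
```

Call:
servo_tool:
  moves: "0 0 0 0 0 0;0 0 0 0 0 0;0 0 0 0 0 0;0 0 0 0 0 0;0 0 0 0 0 0;0 0 0.02 0 0 0;0 0 0.05 0 0 0; 0 0 0.08 0 0 0"
  hand: 255

```text
t: 40.95
ee_pos: [412.0, -156.0, 102.8]
orientation: [-1.259, 1.131, -1.128]
ft_force: [1.3, 0.6, -4.2]
width: 35.8
```

Call:
servo_tool:
  moves: "0 0 0.04 0 0 0; 0.02 0.002 0.06 0 0 0; 0.05 0.005 0.06 0 0 -0.5; 0.08 0.008 0.06 0 0 -1; 0.11 0.011 0.06 0 0 -1.3; 0.14 0.0146 0.06 0 0 -1.3; 0.1456 0.0146 0.06 0 0 -1.3; 0.1456 0.0146 0.06 0 0 -1.3"

```text
t: 41.95
ee_pos: [557.3, -141.5, 161.7]
orientation: [-1.25, 1.148, -1.144]
ft_force: [-0.6, 0.6, -5.4]
width: 35.7
```

```bash
python3 - <<'E'
from h import *
ctrl.get_image("wrist");o=ctrl.get_obs();im=ctrl.get_image("wrist");save(im,"w18.png",s=1.25)
print(o["t"],o["ee_pos"],yaw(o),o["width"],o["moment"])
np.save("w18.npy",np.array([im,o],object),allow_pickle=True)
im=ctrl.get_image("top");save(im,"t18.png",(250,100,450,270),3.5)
np.save("t18.npy",np.array([im,o],object),allow_pickle=True)
E
```

```text
42.0 [ 556.86571107 -141.53475317  161.78049606] (np.float64(4.874667778076769), array([-2.60650860e-03,  5.79819507e-04, -9.99996435e-01])) 35.67920083493621 [-0.01659393 -0.08555689  0.00487462]
```

View pics/w18.png

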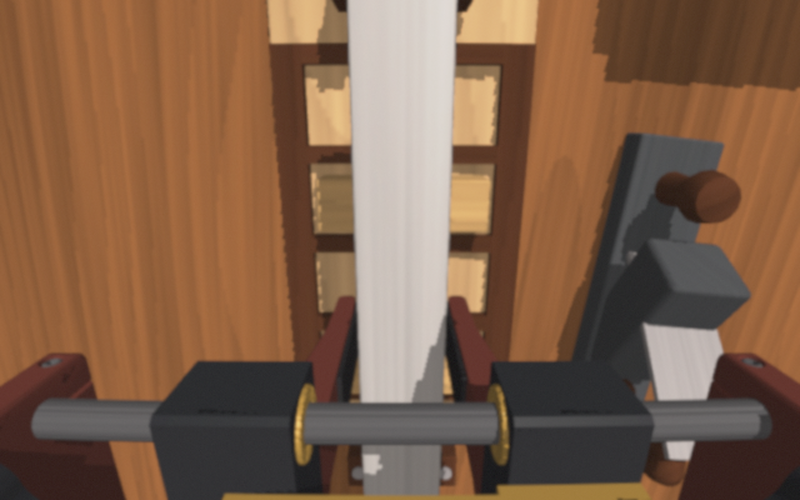

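View pics/t18.png

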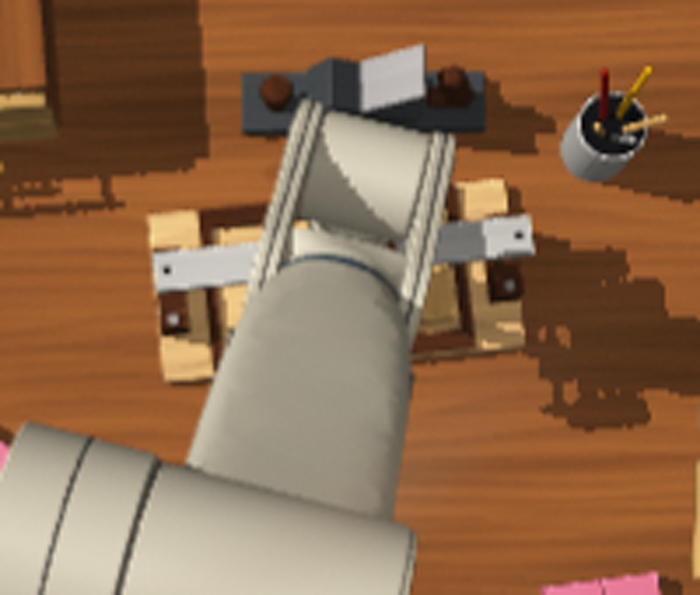

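```bash
python3 - <<'E'
from h import *
im,o=np.load("w18.npy",allow_pickle=True);T=pose(im,o);P=cloud(im,T)
m=(hsv(im)[...,1]<60)&(abs(P[...,0]-555)<30)&(P[...,2]>120)&(P[...,2]<185)&(P[...,1]>-135)
Q=P[m];A=np.c_[Q[:,0]-557,Q[:,1]+140,np.ones(len(Q))];print(len(Q),np.linalg.lstsq(A,Q[:,2],rcond=None)[0],Q[:,1].min(),Q[:,1].max())
print(topface(im,T,(557,-60),120,120,185,155,mask=m,P=P))
im,o=np.load("t18.npy",allow_pickle=True);T=pose(im)
h=toplane(im,np.array([(167,270),(518,236)])/3.5+[250,100],154,T)[:,:2];print(h,h.mean(0))
im=np.load("top0.npy",allow_pickle=True)[0];T=pose(im)
h=toplane(im,np.array([(285,453),(502,427)])/2.3+[180,30],16,T)[:,:2];print(h,h.mean(0))
E
```

```text
20762 [ 5.90108233e-03 -1.19431977e-02  1.56460534e+02] -134.9930816350342 -18.325835075943374
{'c': (555.5, -86.1), 'size': (134.7, 46.5), 'ang': -87.6, 'n': 20762, 'zmed': 155.4, 'px': (np.float64(321.0), np.float64(126.0))}
[[ 543.68260321   18.32076062]
 [ 569.90425678 -305.33841176]] [ 556.79343    -143.50882557]
[[ 394.57667357    3.96596819]
 [ 428.64707679 -321.57384833]] [ 411.61187518 -158.80394007]
```

Call:
servo_tool:
  moves: "0.0007 0 -0.02 0 0 -0.1; 0.0007 0 -0.04 0 0 -0.1; 0.0007 0 -0.06 0 0 -0.1; 0.0007 0 -0.068 0 0 -0.1; 0.0007 0 -0.068 0 0 -0.1;0.0007 0 -0.068 0 0 -0.1"

```text
t: 42.85
ee_pos: [559.5, -142.0, 95.5]
orientation: [-1.247, 1.147, -1.149]
ft_force: [0.2, 0.8, -5.1]
width: 35.8
```

```bash
python3 - <<'E'
from h import *
o=ctrl.get_obs();im=ctrl.get_image("wrist");save(im,"w19.png",s=1.25)
print(o["t"],o["ee_pos"],yaw(o),o["width"])
im=ctrl.get_image("side");save(im,"s19.png",(280,160,440,260),5)
E
```

```text
42.85 [ 559.47937237 -141.97101032   95.45275164] (np.float64(4.764286281193407), array([ 1.15043584e-03, -3.22759837e-04, -9.99999286e-01])) 35.82572957171613
```

View pics/w19.png

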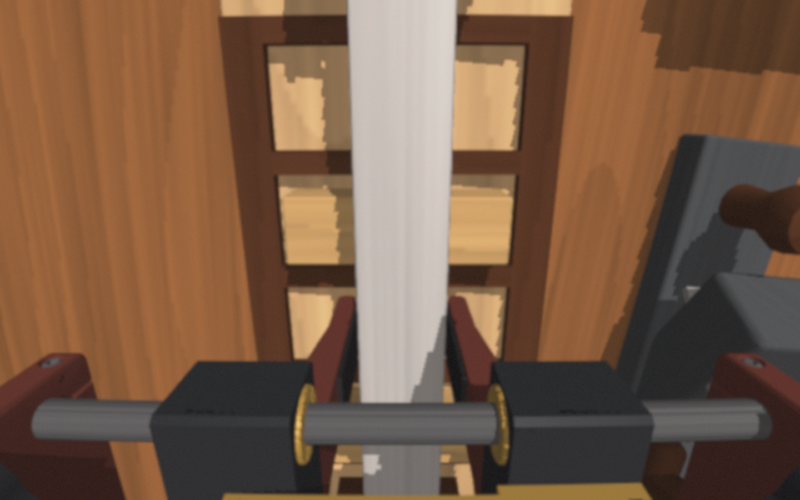

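View pics/s19.png

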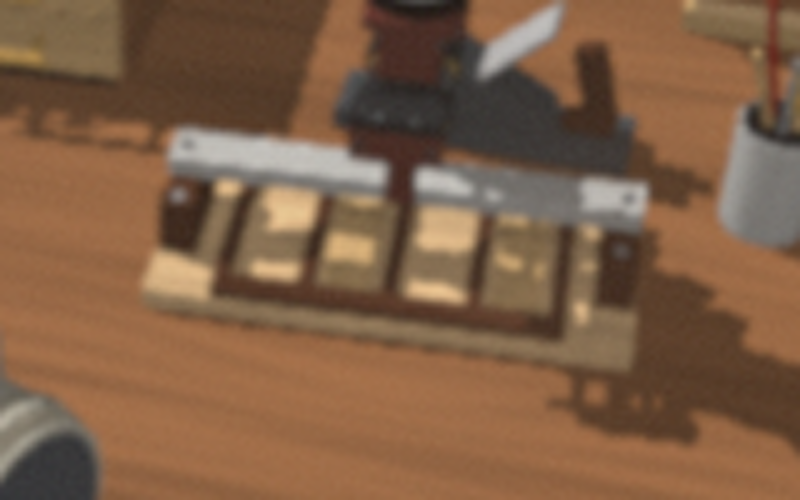

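Call:
servo_tool:
  moves: "-0.0015 0.0005 -0.005 0 0 0; -0.0015 0.0005 -0.01 0 0 0; -0.0015 0.0005 -0.015 0 0 0; -0.0015 0.0005 -0.0155 0 0 0; -0.0015 0.0005 -0.0155 0 0 0"

```text
t: 43.58
ee_pos: [557.6, -141.3, 79.0]
orientation: [-1.248, 1.148, -1.148]
ft_force: [0.1, -0.2, -4.6]
width: 35.6
```

Call:
servo_tool:
  moves: "0 0 -0.0005 0 0 0; 0 0 -0.001 0 0 0;0 0 -0.001 0 0 0"

```text
t: 43.95
ee_pos: [557.6, -141.3, 78.2]
orientation: [-1.247, 1.148, -1.148]
ft_force: [0.8, -0.1, -4.5]
width: 35.7
```

Call:
servo_tool:
  moves: "0 0 -0.0005 0 0 0; 0 0 -0.001 0 0 0;0 0 -0.001 0 0 0"

```text
t: 44.32
ee_pos: [557.5, -141.2, 77.1]
orientation: [-1.247, 1.148, -1.148]
ft_force: [0.9, -0.1, -3.8]
width: 35.7
```

Call:
servo_tool:
  moves: "0 0 -0.0005 0 0 0; 0 0 -0.0005 0 0 0;0 0 -0.0005 0 0 0"

```text
t: 44.7
ee_pos: [557.6, -141.3, 76.9]
orientation: [-1.247, 1.148, -1.148]
ft_force: [-1.7, -0.0, 0.7]
width: 35.9
```

Contact: the load is now carried by the seats. Release, opening only part way.

Call:
servo_tool:
  moves: "0 0 0 0 0 0;0 0 0 0 0 0;0 0 0 0 0 0;0 0 0 0 0 0;0 0 0 0 0 0"
  hand: 100

```text
t: 45.32
ee_pos: [557.6, -141.3, 76.7]
orientation: [-1.247, 1.148, -1.148]
ft_force: [0.5, 0.4, 0.5]
width: 53.3
```

Call:
servo_tool:
  moves: "0 0 0.03 0 0 0;0 0 0.06 0 0 0;0 0 0.1 0 0 0;-0.02 0 0.15 0 0 0; -0.06 0 0.2 0 0 0; -0.1 0 0.24 0 0 0; -0.12 0 0.26 0 0 0; -0.12 0 0.26 0 0 0"

```text
t: 46.32
ee_pos: [437.4, -141.5, 338.4]
orientation: [-1.245, 1.145, -1.151]
ft_force: [0.6, -0.8, -0.4]
width: 53.5
```

Call:
servo_tool:
  moves: "0 -0.01 0.05 0 0 -10.5;0 -0.02 0.1 0 0 -21;0 -0.02 0.1 0 0 -31.5;0 -0.02 0.1 0 0 -42; 0 -0.02 0.1 0 0 -52.5; 0 -0.02 0.1 0 0 -63; 0 -0.02 0.1 0 0 -73.5;0 -0.02 0.1 0 0 -84"
  hand: 0

```text
t: 47.32
ee_pos: [438.3, -161.2, 435.1]
orientation: [-0.196, 2.128, -2.126]
ft_force: [0.1, -0.1, 0.5]
width: 87.8
```

Call:
servo_tool:
  moves: "0 0 0 0 0 -6;0 0 0 0 0 -6;0 0 0 0 0 -6"

```text
t: 47.7
ee_pos: [437.9, -161.2, 435.9]
orientation: [-0.094, 2.179, -2.178]
ft_force: [0.5, 0.0, -0.2]
width: 87.9
```

```bash
python3 - <<'E'
from h import *
o=ctrl.get_obs();im=ctrl.get_image("wrist");save(im,"w20.png",s=1.25)
print(o["t"],o["ee_pos"],yaw(o),o["width"])
np.save("w20.npy",np.array([im,o],object),allow_pickle=True)
T=pose(im,o);P=cloud(im,T)
m=(hsv(im)[...,1]<60)&(P[...,2]>62)&(P[...,2]<85)
print(topface(im,T,(557,-140),200,62,85,70,mask=m,P=P))
Q=P[m&(abs(P[...,0]-557)<45)&(abs(P[...,1]+140)<180)];A=np.c_[Q[:,0]-557,Q[:,1]+140,np.ones(len(Q))];print(len(Q),np.linalg.lstsq(A,Q[:,2],rcond=None)[0])
im=ctrl.get_image("side");save(im,"s20.png",(280,160,440,260),5)
im=ctrl.get_image("top");save(im,"t20.png",s=1.25)
E
```

```text
47.7 [ 437.90415684 -161.2341687   435.86411375] (np.float64(-85.09923916766338), array([-1.10800919e-03,  4.88631204e-04, -9.99999267e-01])) 87.86163506106101
{'c': (558.7, -139.8), 'size': (349.1, 36.3), 'ang': -85.2, 'n': 6260, 'zmed': 70.5, 'px': (np.float64(315.0), np.float64(70.0))}
6415 [4.78010261e-03 8.22435744e-04 7.03843129e+01]
```

View pics/w20.png

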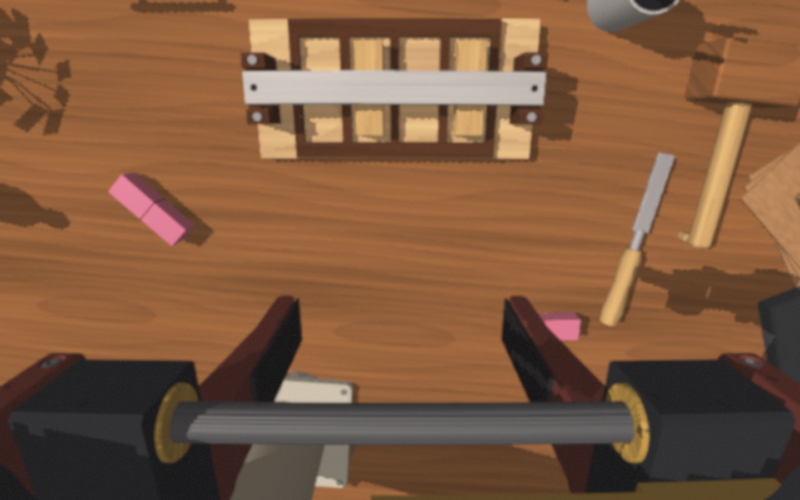

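View pics/s20.png

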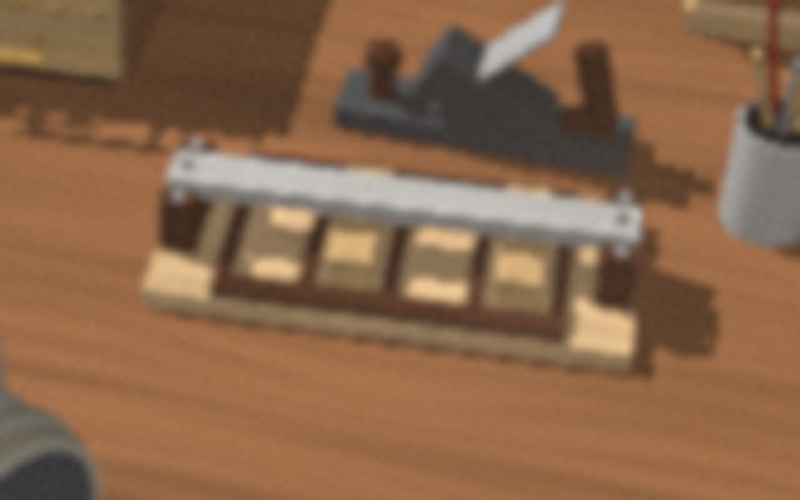

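View pics/t20.png

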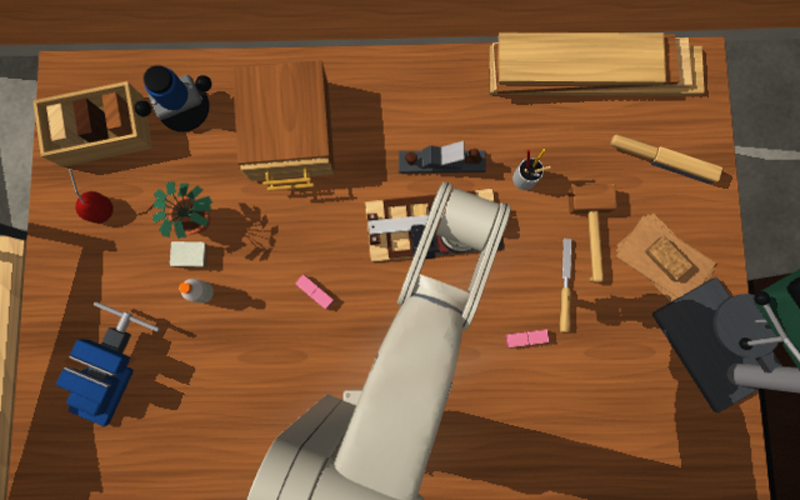

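```bash
python3 - <<'E'
from h import *
im,o=np.load("w20.npy",allow_pickle=True)
save(im,"c20.png",(190,10,440,135),3.1)
E
```

```text
(no output)
```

View pics/c20.png

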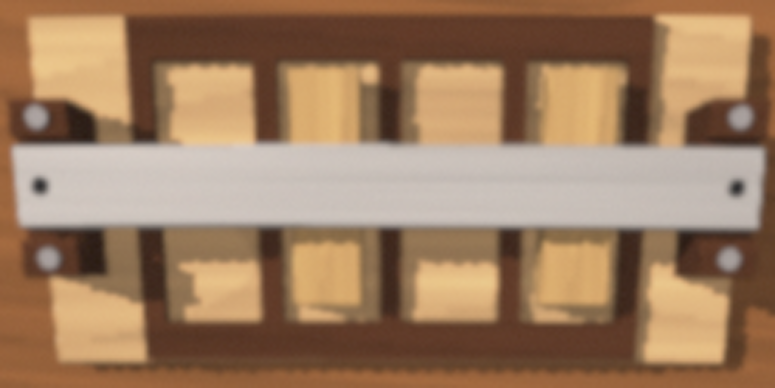

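```bash
python3 -c "
from h import *
print(ctrl.get_obs()['t'],ctrl.close_job())"
```

```text
the job is handed in; nothing more can be done
47.85 None
```

The job is handed in at 47.9 s of the 210 s allowed. Nothing in my last checks failed.

- **Blanks:** Only two beech blanks were on the bench, and they lie flat in bays 0 and 2. Close wrist pictures put both within about 1 mm of centre, along the bay, with their tops at 46 mm, so they rest on the bay floors. After the bar went on I checked them only by eye in a wider picture, and they had not visibly moved.
- **Clamp bar:** I laid it after both blanks were in. It lies level between the cheeks of both saddles, with its top at 70.4 mm (70 mm is the seated height). Its centre is about 1 mm from the middle of the jig, so both ends reach over about equally.
- **Marking gauge and sliding bevel:** Both are flat in the top drawer.
- **Drawer:** I pushed it by the handle to a hard stop at about 34 N. The top view shows its front panel flush against the chest. The depth readings there were noisy, so shut to the last millimetre rests on the hard stop.
- **Other things:** The gripper is open and clear of everything. The pink look-alikes and the bystanders were not touched and show no visible change.

**Disagreements in the readings:**
- The arm's reported position differed from the wrist camera by about 2 mm in y, and I allowed for this in the later placings.
- The top camera placed the bar about 4 mm off from the wrist camera, so I relied on the wrist camera.

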